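# Crate and stopper the juice bottles

## Task

Stand all the bottles upright in the blue crate, one to a cell, setting them down gently. Then knock every bottle's orange stopper fully home with the mallet (with the mallet only, not with the gripper) and set the mallet back on its rubber mat. Step the batch counter with its green button until the red face is on top at the pointer; leave the jug, fruit box and reamer alone.

Things in the scene. Friction and masses are not known exactly. Their poses are not given: they have to be found in the camera images.
- bottle1: stoppered amber glass bottle with a white label and orange band, standing upright on the table to the right (may be absent). Origin: centre of its underside; z up its axis. Round body 60 mm diameter up to 85 mm high, flat shoulder there, then a straight neck 34 mm diameter from 85 to 125 mm; 0.45 kg, most of it low down in the thick base
- stopper1 (a joint): orange stopper of bottle1: 0 = proud (its top 147 mm above the bottle's underside), 0.012 m = fully home on the neck (top at 135 mm). A light spring pushes it up and a tight seal holds it wherever it is left; driving it down takes 8 N at first, 11 N at the end. It starts between 0 and 0.003
- stopper1_top (a point): centre of the flat top of bottle1's stopper, a disc of 30 mm diameter and 10 mm thick
- bottle2: stoppered amber glass bottle with a white label and orange band, standing upright on the table to the right (may be absent). Origin: centre of its underside; z up its axis. Round body 60 mm diameter up to 85 mm high, flat shoulder there, then a straight neck 34 mm diameter from 85 to 125 mm; 0.45 kg, most of it low down in the thick base
- stopper2 (a joint): orange stopper of bottle2: 0 = proud (its top 147 mm above the bottle's underside), 0.012 m = fully home on the neck (top at 135 mm). A light spring pushes it up and a tight seal holds it wherever it is left; driving it down takes 8 N at first, 11 N at the end. It starts between 0 and 0.003
- stopper2_top (a point): centre of the flat top of bottle2's stopper, a disc of 30 mm diameter and 10 mm thick
- bottle3: stoppered amber glass bottle with a white label and orange band, standing upright on the table to the right (may be absent). Origin: centre of its underside; z up its axis. Round body 60 mm diameter up to 85 mm high, flat shoulder there, then a straight neck 34 mm diameter from 85 to 125 mm; 0.45 kg, most of it low down in the thick base
- stopper3 (a joint): orange stopper of bottle3: 0 = proud (its top 147 mm above the bottle's underside), 0.012 m = fully home on the neck (top at 135 mm). A light spring pushes it up and a tight seal holds it wherever it is left; driving it down takes 8 N at first, 11 N at the end. It starts between 0 and 0.003
- stopper3_top (a point): centre of the flat top of bottle3's stopper, a disc of 30 mm diameter and 10 mm thick
- bottle4: stoppered amber glass bottle with a white label and orange band, standing upright on the table to the right (may be absent). Origin: centre of its underside; z up its axis. Round body 60 mm diameter up to 85 mm high, flat shoulder there, then a straight neck 34 mm diameter from 85 to 125 mm; 0.45 kg, most of it low down in the thick base
- stopper4 (a joint): orange stopper of bottle4: 0 = proud (its top 147 mm above the bottle's underside), 0.012 m = fully home on the neck (top at 135 mm). A light spring pushes it up and a tight seal holds it wherever it is left; driving it down takes 8 N at first, 11 N at the end. It starts between 0 and 0.003
- stopper4_top (a point): centre of the flat top of bottle4's stopper, a disc of 30 mm diameter and 10 mm thick
- crate: blue plastic crate, fixed to the table, 166 x 166 x 70 mm, divided into 2 x 2 cells of 74 x 74 mm whose centres lie at x, y = +-40 mm; walls 6 mm, floor 6 mm thick. Origin: centre of its underside; x, y along its walls, z up
- mallet: mallet standing on one face of its head on the rubber mat. Origin: centre of the head's lower face. Head: upright black cylinder with red ends, 56 mm diameter, 70 mm tall. Wooden handle of 22 mm width (y) and 24 mm height (z), its middle line 35 mm above the lower face, running level along -x from the head's side to 151 mm from the head's axis. 0.36 kg, nearly all in the head
- mallet_grip (a point): a point in the middle of the mallet's handle, 50 mm from the head's axis and 35 mm above the lower face
- mat: black rubber mat fixed to the table, 140 x 140 x 4 mm, the mallet's place. Origin: centre of its underside, x and y along its edges
- counter: grey batch counter fixed to the table, 110 (x) x 130 (y) mm: a 20 mm base, on its -y half a drum, on its +y half a 50 mm high block with the green button on top. Origin: centre of its underside. The drum (54 mm diameter, 34 mm wide, axis along y, 32 mm to the -y side of the middle) stands up to 77 mm; a black post with a red pointer tip beside it, on its -y side, marks its top, 83 mm high
- drum (a joint): turn of the nine-faced drum in rad: 0 (or 2 pi) when the red face is on top at the pointer. It starts below 0, between two faces; the first one to three presses may add more or less until a face is on top, then each adds about 0.698 (40 degrees), with up to 0.08 of play. White and grey faces carry 1 to 8 black dots, one more with every press; the red face follows eight dots
- step_button (a joint): green button beside the drum: 0 up, 0.0125 m fully down; springy, 4 N at first and about 8 N to go fully down, to a firm stop. It turns the drum on the way down only; press fully and let it rise fully each time. Press steadily, no faster than 0.1 m/s (a hard blow makes the ratchet skip; a slower full press sets it right)
- button_top (a point): centre of the green button's flat top, 30 mm diameter, about 74 mm above the table when up, on the drum's +y side (42 mm from the counter's middle)
- jug: clear plastic jug, 90 mm diameter, 130 mm high, empty, a bystander
- fruit_box: small open blue box 90 x 130 x 45 mm, a bystander
- reamer: white citrus reamer, 110 mm diameter, 60 mm high, a bystander
Mind the look-alikes: they are no part of the job. What is shaped like the mallet but purple is not meant. What is shaped like the bottle1 but pink is not meant.

How it is judged (in metres and radians):
On the way, in this order (a step that is already met when the one before it is completed fails the run):
1. every bottle stands upright on the floor of a cell of the crate (x of bottle1 in the frame of crate between -0.06 and 0.06 m and y of bottle1 in the frame of crate between -0.06 and 0.06 m and z of bottle1 in the frame of crate between -0.005 and 0.014 m and angle between each of bottle1, bottle2, bottle3, bottle4's own z axis and vertical below 0.15 rad and x of bottle2 in the frame of crate between -0.06 and 0.06 m and y of bottle2 in the frame of crate between -0.06 and 0.06 m and z of bottle2 in the frame of crate between -0.005 and 0.014 m and x of bottle3 in the frame of crate between -0.06 and 0.06 m and y of bottle3 in the frame of crate between -0.06 and 0.06 m and z of bottle3 in the frame of crate between -0.005 and 0.014 m and x of bottle4 in the frame of crate between -0.06 and 0.06 m and y of bottle4 in the frame of crate between -0.06 and 0.06 m and z of bottle4 in the frame of crate between -0.005 and 0.014 m), for 0.2 s.
2. the mallet strikes a stopper ((contact force between mallet and stopper1_c0 above 3 N or contact force between mallet and stopper2_c0 above 3 N or contact force between mallet and stopper3_c0 above 3 N or contact force between mallet and stopper4_c0 above 3 N)).
3. every stopper is fully home, its bottle standing in the crate (all of step 1 and value of joint each of stopper1, stopper2, stopper3, stopper4 above 0.0105 m), for 0.2 s.
At the end, for the whole second after the job is handed in: every bottle present stands upright (within 0.15 rad) on the floor of a crate cell with its stopper home to within 1.5 mm, the drum's red face is on top (within 0.2 rad) with the button up, and the mallet is released and at rest with its head on the mat (all of step 3 and linear speed of each of bottle1, bottle2, bottle3, bottle4, mallet below 0.03 m/s and (value of joint drum between -0.2 and 0.2 rad or value of joint drum between 6.0832 and 6.4832 rad) and value of joint step_button below 0.002 m and x of mallet in the frame of mat between -0.07 and 0.07 m and y of mallet in the frame of mat between -0.07 and 0.07 m and z of mallet in the frame of mat between -0.005 and 0.05 m); the robot touches nothing.
It fails at once if a stopper is pressed by the gripper or arm with more than 8 N (contact force between any of the fingers, the arm and stopper1_c0 above 8 N or contact force between any of the fingers, the arm and stopper2_c0 above 8 N or contact force between any of the fingers, the arm and stopper3_c0 above 8 N or contact force between any of the fingers, the arm and stopper4_c0 above 8 N).
It fails at once if a bottle is dropped or flung (faster than 1.1 m/s with no finger on it) ((linear speed of bottle1 above 1.1 m/s and contact force between the fingers and bottle1 below 0.1 N) or (linear speed of bottle2 above 1.1 m/s and contact force between the fingers and bottle2 below 0.1 N) or (linear speed of bottle3 above 1.1 m/s and contact force between the fingers and bottle3 below 0.1 N) or (linear speed of bottle4 above 1.1 m/s and contact force between the fingers and bottle4 below 0.1 N)).
It fails at once if the jug, fruit box or reamer is pushed more than 30 mm (distance of any of jug, fruit_box, reamer from where it was at the start of the episode above 0.03 m).
Of bottle1, bottle2, bottle3, bottle4 only 3 to 4 are there at a start; the rules pass over those that are not, and their reading is None.
At some moment in a run one of mallet, bottle1, bottle2, bottle3, bottle4 may be knocked a few centimetres aside while the robot is not near it.
It also fails if it takes over 200 s, if anything falls off the work surface, if the arm or the gripper's body presses on something with over 40 N, if the wrist force passes 120 N, or if a joint passes its speed limit or range.

## Robot

A 6-joint arm with a two-finger parallel gripper is mounted at the origin on the work surface. World frame = base frame: x ahead of the robot, y to its left, z up, the work surface at z = 0. Lengths are in m, angles in degrees, forces in N, time in s.
With the tool pointing down it reaches from about 0.35 to 0.875 m from the base axis. Payload 4.2 kg.
Tool frame: the origin (TCP) lies at the very end of the fingers, on their centre line; the grasp point (between the pads) lies 19 mm behind it; z points along the fingers, y is the line along which they close (so a half turn about z gives the same grasp; the last joint's range is limited). The gripper opens to 87 mm and grips with 3 to 60 N. Pads are 19 mm wide; open, the fingers measure 117 mm over their backs; the gripper's body (75 mm by 190 mm) begins 51 mm behind the grasp point.
Start: joints at [85.348, 22.042, 0.453, 0, -68.411, -14.817], TCP at [0.208, 0.589, 0.223] pointing down, gripper open.
Joint ranges: [-179.83, 179.83], [-69.29, 118.12], [-61.27, 80.66], [-181.25, 117.63], [-171.15, -9.14], [-177.46, 177.46]. Speed limits (degrees/s): [159.86, 159.86, 180, 180, 180, 180].

## Interface

Orientations are given as a 3x3 rotation matrix whose columns are the frame's x, y, z axes.
In Python, from plant import telemetry, snapshot, manip, finder gives the robot as it stands. The module is installed in compiled form; this text tells all that it offers.
- The arm moves only by the tool play_rows, never from a script. Its argument "commands" is text: rows parted by semicolons, each of 5 numbers parted by spaces: the shift along the tool's x, y, z each as a share of 100 mm, from -1 to 1, then the turn about the tool's z as a share of 90 degrees, from -1 to 1, then the closure in counts, from 0 (fully open) to 255 (shut). In form: dx dy dz turn grip; .... A call has exactly 10 rows; each row is the pose to reach, as a shift and turn from the pose commanded when the call began, along the tool's axes at that moment; what a row does not reach only later rows make up. A row lasts 1/12 s, in which the tool goes at most 41.7 mm and 7.16 degrees, less where a joint would pass 70% of its speed; a pose out of reach is approached as far as the arm can. A call with a number of a shift or a turn outside -1 to 1 is refused whole. A call with a gripper value outside its range is refused whole. The fingers move at their own pace and stop on an object; "force" is the grip in N (left out, the last holds). Time passes only in rows, so rows that repeat a pose let the fingers close, or fill a call up. It gives the time, the measured TCP pose, the force, the opening and the grip force at its end, in the units of the state.
- telemetry.state(): the state, without advancing time (a new reading comes with each control period).
- snapshot(name): name is "side" or "top"; returns a dict with "img" (400x640x3 uint8, red, green, blue), "fx", "fy", "cx", "cy" (pixels), "world_from_camera" (4x4, takes a point from camera to world coordinates). Camera axes: x right, y down, z forward; pixel columns grow to the right and rows downward; lengths in m; the calibration is good to about 2 mm. A picture is of the moment at which its call begins. There is no depth.
- manip.hand_in(): hands the job in; it is judged then, once.
Trained networks look in a picture, given as the dict that the camera call returned (one of the last four; its "shot" number tells which), for a name from the list of things; names that differ only in an ending like _2 or _b are one class to them, and where a whole thing is asked for, a point or a joint stands for the part that bears it (a point fixed in the world has none). Each returns a list of dicts, best first, with "conf" (0 to 1); they miss things now and then, are a little off and sometimes report something else, mostly with a low value. They report only what shows in the picture. A call takes as long as a camera call. They do not tell look-alikes from the thing itself.
- finder.masks_of(label, picture): "region" (400x640 bool, what is visible of it) and "extent" ([left, top, right, bottom] in pixels, round what is visible of it).
- finder.mark_of(label, picture): "position" ([column, row] in pixels: a listed point, or the origin of a listed thing).
The state is a dict: "clock": time; "joint_positions": joint angles; "qd": joint speeds; "tau": joint torques, N m; "eef_pos": TCP position; "ee_rot": TCP orientation; "force": force on the tool from outside, world axes, zero at the start; "torque": the same for the moment, N m; "opening": opening from 0.0 (shut) to 1.0 (fully open); "gripper_force": force on a finger pad.
Only numpy, scipy, OpenCV 4.12 (cv2) and the standard library are available. Lean on these libraries where they do the work, as an engineer would, in place of code of your own. Each camera call takes 0.05 s, during which the arm holds its last target. There are 200 camera calls.

## Working session

There is one attempt and no reset: what is moved stays moved. The work goes in short steps, Python scripts to look and compute and a tool call to move; the robot and the scene stay as the last step left them, time stands still between calls to the robot, and variables do not carry over. Pictures are saved under pics/ and viewed, at most 14 in all, crops included, and the job is handed in when it is done.

Besides the shell and the picture viewer there is one more tool, called as name(argument=value, ...), one argument or row to a line, values as JSON. play_rows: Moves the arm, as the interface text tells. Its arguments: {"type":"object","properties":{"commands":{"type":"string"},"force":{"type":"number"}},"required":["commands"]}

```bash
mkdir -p pics; cat > h.py <<'E'
import numpy as np, cv2
from plant import telemetry, snapshot, manip, finder
def save(p,n,box=None,s=1):
    im=p["img"][:,:,::-1]
    if box: im=im[box[1]:box[3],box[0]:box[2]]
    cv2.imwrite(f"pics/{n}.png",cv2.resize(im,None,fx=s,fy=s,interpolation=cv2.INTER_CUBIC))
def unproj(p,uv,z):
    T=np.array(p["world_from_camera"]);d=T[:3,:3]@np.array([(uv[0]-p["cx"])/p["fx"],(uv[1]-p["cy"])/p["fy"],1]);o=T[:3,3]
    return o+d*(z-o[2])/d[2]
def proj(p,x):
    T=np.array(p["world_from_camera"]);c=T[:3,:3].T@(np.array(x)-T[:3,3])
    return np.array([p["fx"]*c[0]/c[2]+p["cx"],p["fy"]*c[1]/c[2]+p["cy"]])
def st():
    s=telemetry.state();print("t",round(s["clock"],2),"tcp",np.round(s["eef_pos"],4),"F",np.round(s["force"],1),"op",round(s["opening"],3),"gf",s["gripper_force"]);print(np.round(s["ee_rot"],3).tolist());return s
E
python3 - <<'E'
from h import *
st()
for n in ["top","side"]:
    p=snapshot(n);save(p,n+"0",s=1.25);print(n,p["fx"],p["cx"],p["cy"],np.round(p["world_from_camera"],3).tolist())
    for l,z in [("bottle1",0),("stopper1_top",.146),("crate",0),("mallet",.004),("mallet_grip",.039),("mat",0),("counter",0),("button_top",.074),("jug",0),("fruit_box",0),("reamer",0)]:
        for d in finder.mark_of(l,p):
            if d["conf"]>.2: print(l,round(d["conf"],2),np.round(d["position"],1),np.round(unproj(p,d["position"],z),3))
E
```

```text
t 0.0 tcp [0.2081 0.5887 0.2215] F [ 0.8  0.5 -0.4] op 1.0 gf 0.0
[[0.943, -0.333, -0.001], [-0.333, -0.943, -0.002], [0.0, 0.002, -1.0]]
top 418.40272056808345 315.4377171974801 195.9018987628733 [[0.001, -0.985, 0.175, 0.295], [-1.0, 0.002, 0.013, -0.026], [-0.013, -0.175, -0.985, 1.345], [0.0, 0.0, 0.0, 1.0]]
bottle1 0.97 [423.  187.9] [ 0.56  -0.359  0.   ]
bottle1 0.95 [385.8 228.8] [ 0.426 -0.234  0.   ]
bottle1 0.84 [417.  223.7] [ 0.442 -0.335  0.   ]
bottle1 0.64 [386.3 186.5] [ 0.565 -0.24   0.   ]
bottle1 0.6 [464.  288.3] [ 0.239 -0.473  0.   ]
stopper1_top 0.7 [170.  193.5] [0.516 0.416 0.146]
stopper1_top 0.47 [480.6 286.6] [ 0.25  -0.471  0.146]
stopper1_top 0.4 [388.3 178.7] [ 0.559 -0.223  0.146]
crate 0.83 [267.8 178.2] [0.593 0.149 0.   ]
crate 0.38 [395.4 178.1] [ 0.593 -0.271  0.   ]
mallet 0.79 [243.7 251.7] [0.353 0.22  0.004]
mallet 0.77 [402.7 266.7] [ 0.306 -0.283  0.004]
mallet_grip 0.96 [258.3 253.4] [0.346 0.168 0.039]
mallet_grip 0.8 [331.4 218.1] [ 0.456 -0.059  0.039]
mallet_grip 0.55 [406.2 283.9] [ 0.254 -0.285  0.039]
mat 0.79 [335.5 200.3] [ 0.519 
[... 978 characters left out ...]
  0.155 0.   ]
crate 0.57 [298.4 146.9] [0.533 0.415 0.   ]
crate 0.42 [367.7 269.2] [ 0.602 -0.266  0.   ]
mallet 0.82 [320.5 227.3] [ 0.501 -0.05   0.004]
mallet 0.76 [282.4 297.6] [ 0.308 -0.301  0.004]
mallet 0.36 [404.7 263.3] [ 0.727 -0.278  0.004]
mallet_grip 0.85 [262.2 187.9] [0.336 0.168 0.039]
mallet_grip 0.59 [264.4 286.5] [ 0.26  -0.27   0.039]
mallet_grip 0.57 [309.1 229.7] [ 0.452 -0.08   0.039]
mat 0.76 [323.5 231.5] [ 0.507 -0.068  0.   ]
counter 0.66 [325.5 297.7] [ 0.438 -0.335  0.   ]
button_top 0.46 [296.1 131.2] [0.529 0.428 0.074]
jug 0.59 [394.2 225.1] [ 0.758 -0.106  0.   ]
fruit_box 0.74 [408.4 264.9] [ 0.738 -0.285  0.   ]
reamer 0.73 [384.9 190.5] [0.79 0.07 0.  ]
```

View pics/top0.png

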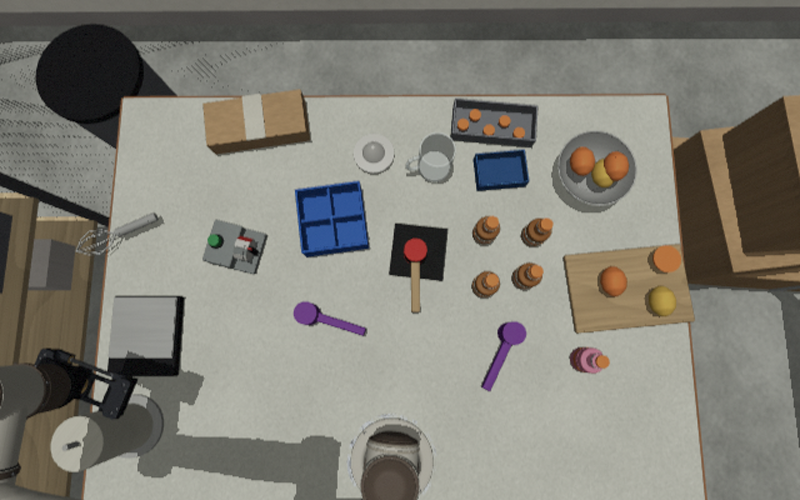

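View pics/side0.png

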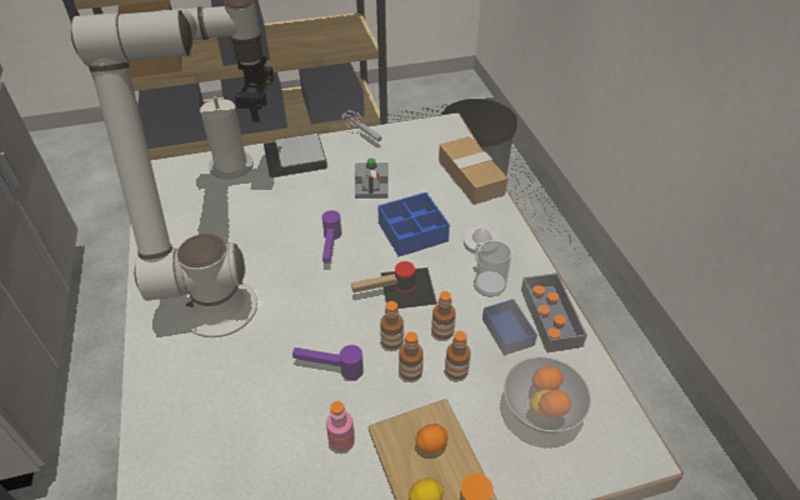

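The four amber bottles, in 1.25x top-view pixels, are at (487,230), (538,232), (486,285) and (528,275). The pink look-alike is at (590,360). The real mallet has a red head at (416,250) on the mat, and the two purple ones are at (306,313) and (512,333). The crate is at (332,218), as opposed to the fruit box at (501,170). The counter is at (235,245).

Next I'll refine the poses from both views and take one close crop.

```bash
cat >> h.py <<'E'
from scipy.optimize import minimize
def boxpts(x,y,a,lx,ly,z0,z1):
    c,s=np.cos(a),np.sin(a)
    return [(x+c*i*lx/2-s*j*ly/2,y+s*i*lx/2+c*j*ly/2,z) for i in(-1,1) for j in(-1,1) for z in(z0,z1)]
def sil(p,pts):
    m=np.zeros((400,640),np.uint8);q=np.array([proj(p,v) for v in pts])
    cv2.fillConvexPoly(m,cv2.convexHull(np.round(q*16).astype(np.int32)),1,shift=4);return m>0
def fitbox(pm,g,lx,ly,z0,z1):
    def f(v):
        e=0
        for p,m in pm:
            s=sil(p,boxpts(v[0],v[1],v[2],lx,ly,z0,z1));e+=1-(s&m).sum()/(s|m).sum()
        return e
    best=None
    for a in g[2]:
        r=minimize(f,[g[0],g[1],a],method="Nelder-Mead",options=dict(initial_simplex=[[g[0],g[1],a],[g[0]+.015,g[1],a],[g[0],g[1]+.015,a],[g[0],g[1],a+.2]]))
        if best is None or r.fun<best.fun: best=r
    return best.x,best.fun
def ray(p,uv):
    T=np.array(p["world_from_camera"]);d=T[:3,:3]@np.array([(uv[0]-p["cx"])/p["fx"],(uv[1]-p["cy"])/p["fy"],1]);return T[:3,3],d/np.linalg.norm(d)
def tri(l):
    A=0;b=0
    for p,uv in l:
        o,d=ray(p,uv);M=np.eye(3)-np.outer(d,d);A=A+M;b=b+M@o
    return np.linalg.solve(A,b)
def orange(p,x,r=9):
    u=proj(p,x);h=cv2.cvtColor(p["img"],cv2.COLOR_RGB2HSV)
    m=cv2.inRange(h,(4,170,150),(16,255,255))
    c=np.round(u).astype(int);y0,x0=c[1]-r,c[0]-r
    ys,xs=np.nonzero(m[y0:y0+2*r+1,x0:x0+2*r+1]);return (np.array([xs.mean()+x0,ys.mean()+y0]) if len(xs) else None),len(xs)
E
python3 - <<'E'
from h import *
t=snapshot("top");s=snapshot("side")
def blue(p,lab):
    ms=[d for d in finder.masks_of(lab,p)];return ms
for lab,g,dim in [("crate",(.593,.152),(.166,.166,0,.07)),("mat",(.51,-.07),(.14,.14,0,.004)),("counter",(.516,.40),(.11,.13,0,.02))]:
    pm=[]
    for p in (t,s):
        for d in finder.masks_of(lab,p):
            e=d["extent"];c=np.array([(e[0]+e[2])/2,(e[1]+e[3])/2])
            if np.linalg.norm(c-proj(p,(*g,.03)))<20:
                m=np.array(d["region"]);
                if lab!="counter":
                    h=cv2.findContours(m.astype(np.uint8),0,1)[0];hh=np.zeros((400,640),np.uint8);cv2.fillConvexPoly(hh,cv2.convexHull(np.vstack(h)),1);m=hh>0
                pm.append((p,m));break
    print(lab,len(pm),fitbox(pm,(*g,[-.6,-.2,.2,.6]),*dim))
    if len(pm)==2:print([fitbox([q],(*g,[-.6,-.2,.2,.6]),*dim) for q in pm])
for b in [(.565,-.24),(.56,-.362),(.427,-.228),(.442,-.332)]:
    a,n=orange(t,(*b,.142));c,m=orange(s,(*b,.142));print(b,a,n,c,m)
    if a is not None and c is not None: print(np.round(tri([(t,a),(s,c)]),4),np.round(unproj(t,a,.143),4),np.round(unproj(s,c,.143),4))
def crop(p,c,r,k): 
    c=np.round(c).astype(int);return cv2.resize(p["img"][c[1]-r:c[1]+r,c[0]-r:c[0]+r,::-1],(k,k),interpolation=cv2.INTER_CUBIC)
R=lambda c:np.hstack([crop(t,proj(t,c[0]),c[1],300),crop(s,proj(s,c[0]),c[1],300)])
cv2.imwrite("pics/c1.png",np.vstack([R(((.52,.4,.04),28)),R(((.5,-.29,.07),48))]))
for lab in("button_top","drum","stopper1_top"):
  for p in(t,s):
    print(lab,[(round(d["conf"],2),np.round(d["position"],1).tolist()) for d in finder.mark_of(lab,p)])
E
```

```text
crate 2 (array([0.59623481, 0.152423  , 0.13823895]), np.float64(0.06526331673457064))
[(array([0.59668969, 0.15148225, 0.14071142]), np.float64(0.012936610608020649)), (array([0.5964186 , 0.15651348, 0.12906811]), np.float64(0.027101515847496538))]
mat 2 (array([ 0.51801328, -0.06788721, -0.13204034]), np.float64(0.17848765746228334))
[(array([ 0.51765738, -0.0692379 , -0.12478979]), np.float64(0.03373615307150046)), (array([ 0.51914517, -0.06436462, -0.09072816]), np.float64(0.13077525450274075))]
counter 2 (array([ 0.52780016,  0.41255316, -0.2496945 ]), np.float64(0.2699642341371038))
[(array([ 0.5294535 ,  0.40796394, -0.26367414]), np.float64(0.05427841634738184)), (array([ 0.52817002,  0.41884203, -0.23225087]), np.float64(0.1628205128205128))]
(0.565, -0.24) [389.  177.5] 2 [355.8974359  236.51282051] 39
[ 0.5662 -0.2277  0.1326] [ 0.5628 -0.2259  0.143 ] [ 0.5639 -0.236   0.143 ]
(0.56, -0.362) None 0 [367.57446809 268.40425532] 47
(0.427, -0.228) None 0 [313.08333333 244.14583333] 48
(0.442, -0.332) [428. 221.] 1 [328.64 269.22] 50
[ 0.4407 -0.3347  0.1433] [ 0.4344 -0.3339  0.143 ] [ 0.4472 -0.3345  0.143 ]
button_top [(0.62, [171.1, 192.8])]
button_top [(0.72, [354.6, 267.1]), (0.46, [294.9, 133.1]), (0.46, [324.2, 298.3])]Traceback (most recent call last):
  File "<stdin>", line 26, in <module>
ValueError: it knows: bottle, button_top, counter, crate, fruit_box, jug, mallet, mallet_grip, mat, reamer, stopper1_top, stopper2_top, stopper3_top, stopper4_top
```

View pics/c1.png

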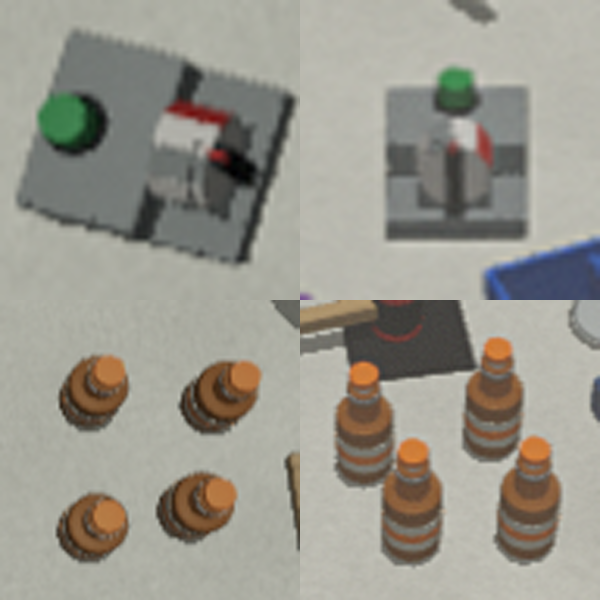

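The bottle crop shows four amber bottles with orange tops, clearly distinct from the pink one. In the counter crop, the green button is at (68,122) and the red face sits next to the top. I'll tune the stopper detection and compute the moves to the button.

```bash
cat >> h.py <<'E'
def otop(p,x,r=9):
    """centroid of bright orange disc near x"""
    c=np.round(proj(p,x)).astype(int);w=p["img"][c[1]-r:c[1]+r+1,c[0]-r:c[0]+r+1].astype(int)
    m=((w[...,0]>175)&(w[...,0]-w[...,2]>85)).astype(np.uint8)
    n,l,s,ce=cv2.connectedComponentsWithStats(m)
    if n<2:return None,0
    k=1+np.argmax(s[1:,4]);return ce[k]+c-r,s[k,4]
def togo(target,yawT=None):
    s=st();R=np.array(s["ee_rot"]);d=R.T@(np.array(target)-np.array(s["eef_pos"]));print("togo tool (x100mm):",np.round(d*10,3))
E
python3 - <<'E'
from h import *
t=snapshot("top")
for b in [(.565,-.24),(.56,-.362),(.427,-.228),(.442,-.332)]:
    a,n=otop(t,(*b,.145));print(b,a,n, None if a is None else np.round(unproj(t,a,.146),4))
c=np.round(proj(t,(.52,.4,.04))).astype(int)
for q in[(68,122)]:
    uv=np.array(q)*56/300+c-28-.4;print(uv,unproj(t,uv,.074))
m=(t["img"][...,1].astype(int)-t["img"][...,0]>40);print(np.argwhere(m).mean(0)[::-1],m.sum(),unproj(t,np.argwhere(m).mean(0)[::-1],.073))
togo((.533,.435,.13))
E
```

```text
(0.565, -0.24) [393.80645161 176.93548387] 62 [ 0.5638 -0.2395  0.146 ]
(0.56, -0.362) [437.25 178.6 ] 60 [ 0.5585 -0.3658  0.146 ]
(0.427, -0.228) [393.43548387 223.72580645] 62 [ 0.4263 -0.234   0.146 ]
(0.442, -0.332) [429.06779661 216.47457627] 59 [ 0.4472 -0.3368  0.146 ]
[171.29333333 192.37333333] [0.53248946 0.43824685 0.074     ]
[184.58441558 189.83116883] 77 [0.54063611 0.39759497 0.073     ]
t 1.75 tcp [0.2083 0.5893 0.2225] F [-0.6 -0.5 -0.8] op 0.999 gf 0.0
[[0.943, -0.333, 0.0], [-0.333, -0.943, 0.0], [0.0, -0.0, -1.0]]
togo tool (x100mm): [3.576 0.372 0.925]
```

play_rows(
  commands="0.4 0.04 0 0 255; 0.8 0.08 0 0 255; 0.9 0.09 0 0 255; 0.9 0.09 0 0 255; 0.9 0.09 0 0 255; 0.9 0.09 0 0 255; 0.9 0.09 0 0 255; 0.9 0.09 0 0 255; 0.9 0.09 0 0 255; 0.9 0.09 0 0 255",
  force=30,
)

```text
clock: 2.58
eef_pos: [0.2895, 0.5511, 0.2225]
ee_rot: [[0.943, -0.332, -0.0], [-0.332, -0.943, 0.0], [-0.0, -0.0, -1.0]]
force: [-0.2, 0.4, -1.0]
opening: 0.327
gripper_force: 0.0
```

play_rows(
  commands="0.4 0.04 0 0 255; 0.8 0.08 0 0 255; 0.9 0.09 0 0 255; 0.9 0.09 0 0 255; 0.9 0.09 0 0 255; 0.9 0.09 0 0 255; 0.9 0.09 0 0 255; 0.9 0.09 0 0 255; 0.9 0.09 0 0 255; 0.9 0.09 0 0 255",
)

```text
clock: 3.42
eef_pos: [0.3714, 0.5127, 0.2226]
ee_rot: [[0.943, -0.332, -0.0], [-0.332, -0.943, 0.0], [-0.0, -0.0, -1.0]]
force: [-0.5, -0.1, 0.3]
opening: 0.005
gripper_force: 0.0
```

play_rows(
  commands="0.4 0.04 0 0 255; 0.8 0.08 0 0 255; 0.9 0.09 0 0 255; 0.9 0.09 0 0 255; 0.9 0.09 0 0 255; 0.9 0.09 0 0 255; 0.9 0.09 0 0 255; 0.9 0.09 0 0 255; 0.9 0.09 0 0 255; 0.9 0.09 0 0 255",
)

```text
clock: 4.25
eef_pos: [0.4533, 0.4743, 0.2227]
ee_rot: [[0.943, -0.332, 0.0], [-0.332, -0.943, 0.0], [0.0, -0.0, -1.0]]
force: [-0.9, -0.7, -0.8]
opening: 0.006
gripper_force: 0.0
```

play_rows(
  commands="0.4 0.04 0.4 0 255; 0.8 0.08 0.8 0 255; 0.86 0.09 0.9 0 255; 0.86 0.09 1 0 255; 0.86 0.09 1 0 255; 0.86 0.09 1 0 255; 0.86 0.09 1 0 255; 0.86 0.09 1 0 255; 0.86 0.09 1 0 255; 0.86 0.09 1 0 255",
)

```text
clock: 5.08
eef_pos: [0.5317, 0.4376, 0.1242]
ee_rot: [[0.943, -0.332, 0.002], [-0.332, -0.943, 0.002], [0.001, -0.002, -1.0]]
force: [0.0, -0.9, 0.3]
opening: 0.004
gripper_force: 0.0
```

```bash
python3 - <<'E'
from h import *
togo((.532,.437,.074))
E
```

```text
t 5.08 tcp [0.5317 0.4376 0.1242] F [ 0.  -0.9  0.3] op 0.004 gf 0.0
[[0.943, -0.332, 0.002], [-0.332, -0.943, 0.002], [0.001, -0.002, -1.0]]
togo tool (x100mm): [0.005 0.006 0.502]
```

play_rows(
  commands="0 0 0.15 0 255; 0 0 0.3 0 255; 0 0 0.4 0 255; 0 0 0.44 0 255; 0 0 0.44 0 255; 0 0 0.44 0 255; 0 0 0.44 0 255; 0 0 0.44 0 255; 0 0 0.44 0 255; 0 0 0.44 0 255",
)

```text
clock: 5.92
eef_pos: [0.5321, 0.4369, 0.0791]
ee_rot: [[0.943, -0.333, 0.001], [-0.333, -0.943, 0.001], [0.0, -0.001, -1.0]]
force: [0.5, 1.0, -0.1]
opening: 0.003
gripper_force: 0.0
```

play_rows(
  commands="0 0 0.05 0 255; 0 0 0.1 0 255; 0 0 0.15 0 255; 0 0 0.2 0 255; 0 0 0.2 0 255; 0 0 0.2 0 255; 0 0 0.2 0 255; 0 0 0.2 0 255; 0 0 0.2 0 255; 0 0 0.2 0 255",
)

```text
clock: 6.75
eef_pos: [0.5327, 0.4373, 0.0619]
ee_rot: [[0.943, -0.332, 0.003], [-0.332, -0.943, 0.001], [0.002, -0.002, -1.0]]
force: [-4.1, -1.6, 13.5]
opening: 0.008
gripper_force: 6.7
```

play_rows(
  commands="0 0 -0.1 0 255; 0 0 -0.2 0 255; 0 0 -0.2 0 255; 0 0 -0.2 0 255; 0 0 -0.2 0 255; 0 0 -0.2 0 255; 0 0 -0.2 0 255; 0 0 -0.2 0 255; 0 0 -0.2 0 255; 0 0 -0.2 0 255",
)

```text
clock: 7.58
eef_pos: [0.5319, 0.4366, 0.0782]
ee_rot: [[0.943, -0.333, -0.0], [-0.333, -0.943, -0.0], [-0.0, 0.0, -1.0]]
force: [0.3, -0.0, -0.3]
opening: 0.004
gripper_force: 0.0
```

```bash
cat >> h.py <<'E'
def crop(p,c,r,k):
    c=np.round(c).astype(int);return cv2.resize(p["img"][c[1]-r:c[1]+r,c[0]-r:c[0]+r,::-1],(k,k),interpolation=cv2.INTER_CUBIC)
E
python3 - <<'E'
from h import *
t=snapshot("top");s=snapshot("side")
cv2.imwrite("pics/d1.png",np.hstack([crop(p,proj(p,(.52,.4,.05)),24,380) for p in(t,s)]))
E
```

```text
(no output)
```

View pics/d1.png

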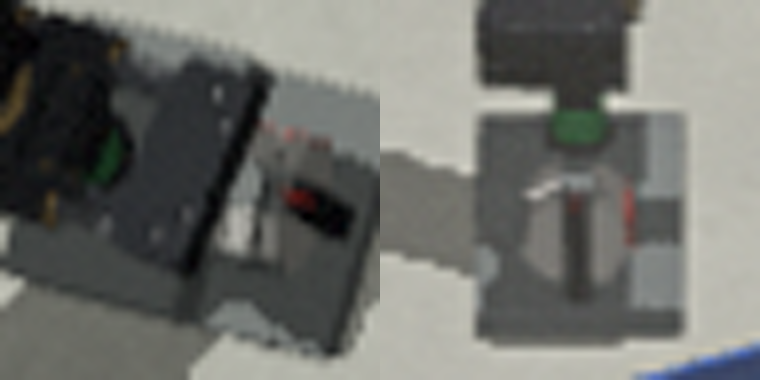

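The press went fully down (13.5 N at 61.9 mm). The red face moved away to the +x side of the drum, so about 7 presses remain. I'll do 5 and look again.

play_rows(
  commands="0 0 0.05 0 255; 0 0 0.1 0 255; 0 0 0.15 0 255; 0 0 0.2 0 255; 0 0 0.2 0 255; 0 0 0.2 0 255; 0 0 0.1 0 255; 0 0 0 0 255; 0 0 0 0 255; 0 0 0 0 255",
)

```text
clock: 8.52
eef_pos: [0.5317, 0.4366, 0.0786]
ee_rot: [[0.943, -0.334, -0.0], [-0.334, -0.943, 0.0], [-0.0, -0.0, -1.0]]
force: [-0.5, 0.6, -0.5]
opening: 0.004
gripper_force: 0.0
```

play_rows(
  commands="0 0 0.05 0 255; 0 0 0.1 0 255; 0 0 0.15 0 255; 0 0 0.2 0 255; 0 0 0.2 0 255; 0 0 0.2 0 255; 0 0 0.1 0 255; 0 0 0 0 255; 0 0 0 0 255; 0 0 0 0 255",
)

```text
clock: 9.35
eef_pos: [0.5316, 0.4364, 0.0779]
ee_rot: [[0.943, -0.334, -0.001], [-0.334, -0.943, -0.001], [-0.001, 0.001, -1.0]]
force: [0.4, -0.3, -0.7]
opening: 0.008
gripper_force: 0.0
```

play_rows(
  commands="0 0 0.05 0 255; 0 0 0.1 0 255; 0 0 0.15 0 255; 0 0 0.2 0 255; 0 0 0.2 0 255; 0 0 0.2 0 255; 0 0 0.1 0 255; 0 0 0 0 255; 0 0 0 0 255; 0 0 0 0 255",
)

```text
clock: 10.18
eef_pos: [0.5315, 0.4364, 0.0778]
ee_rot: [[0.943, -0.334, -0.001], [-0.334, -0.943, -0.001], [-0.001, 0.001, -1.0]]
force: [0.0, 0.6, -0.6]
opening: 0.003
gripper_force: 0.0
```

play_rows(
  commands="0 0 0.05 0 255; 0 0 0.1 0 255; 0 0 0.15 0 255; 0 0 0.2 0 255; 0 0 0.2 0 255; 0 0 0.2 0 255; 0 0 0.1 0 255; 0 0 0 0 255; 0 0 0 0 255; 0 0 0 0 255",
)

```text
clock: 11.02
eef_pos: [0.5316, 0.4364, 0.0777]
ee_rot: [[0.943, -0.334, -0.001], [-0.334, -0.943, -0.001], [-0.001, 0.001, -1.0]]
force: [-0.9, -0.5, 0.1]
opening: 0.005
gripper_force: 0.0
```

play_rows(
  commands="0 0 0.05 0 255; 0 0 0.1 0 255; 0 0 0.15 0 255; 0 0 0.2 0 255; 0 0 0.2 0 255; 0 0 0.2 0 255; 0 0 0.1 0 255; 0 0 0 0 255; 0 0 0 0 255; 0 0 0 0 255",
)

```text
clock: 11.85
eef_pos: [0.5316, 0.4364, 0.0778]
ee_rot: [[0.943, -0.334, -0.001], [-0.334, -0.943, -0.0], [-0.001, 0.001, -1.0]]
force: [0.1, -0.4, 0.0]
opening: 0.007
gripper_force: 0.0
```

```bash
python3 - <<'E'
from h import *
st();t=snapshot("top");s=snapshot("side")
cv2.imwrite("pics/d2.png",np.hstack([crop(p,proj(p,(.52,.4,.05)),24,380) for p in(t,s)]))
E
```

```text
t 11.85 tcp [0.5316 0.4364 0.0778] F [ 0.1 -0.4  0. ] op 0.007 gf 0.0
[[0.943, -0.334, -0.001], [-0.334, -0.943, -0.0], [-0.001, 0.001, -1.0]]
```

View pics/d2.png

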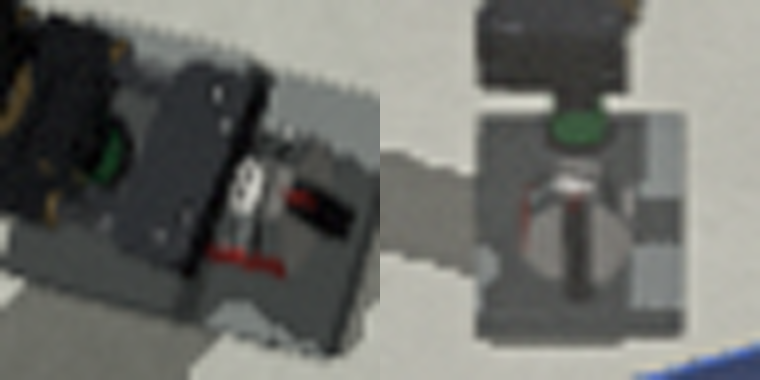

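The red face has come round to the left side, two faces before the top, so I'll press twice more, then lift clear and check.

play_rows(
  commands="0 0 0.05 0 255; 0 0 0.1 0 255; 0 0 0.15 0 255; 0 0 0.2 0 255; 0 0 0.2 0 255; 0 0 0.2 0 255; 0 0 0.1 0 255; 0 0 0 0 255; 0 0 0 0 255; 0 0 0 0 255",
)

```text
clock: 12.78
eef_pos: [0.5318, 0.4366, 0.0782]
ee_rot: [[0.943, -0.334, -0.0], [-0.334, -0.943, 0.0], [-0.0, 0.0, -1.0]]
force: [-0.3, 0.1, -0.3]
opening: 0.01
gripper_force: 0.0
```

play_rows(
  commands="0 0 0.05 0 255; 0 0 0.1 0 255; 0 0 0.15 0 255; 0 0 0.2 0 255; 0 0 0.2 0 255; 0 0 0.2 0 255; 0 0 0.1 0 255; 0 0 0 0 255; 0 0 0 0 255; 0 0 0 0 255",
)

```text
clock: 13.62
eef_pos: [0.5316, 0.4364, 0.0778]
ee_rot: [[0.943, -0.334, -0.001], [-0.334, -0.943, -0.001], [-0.001, 0.001, -1.0]]
force: [-0.1, 0.2, -0.4]
opening: 0.005
gripper_force: 0.0
```

play_rows(
  commands="0 0 -0.3 0 255; 0 0 -0.7 0 255; 0 0 -1 0 150; 0 0.3 -1 0 100; 0 0.6 -1 0 100; 0 0.9 -1 0 100; 0 1 -1 0 100; 0 1 -1 0 100; 0 1 -1 0 100; 0 1 -1 0 100",
)

```text
clock: 14.45
eef_pos: [0.4989, 0.3431, 0.1779]
ee_rot: [[0.943, -0.333, -0.0], [-0.333, -0.943, -0.0], [-0.0, 0.0, -1.0]]
force: [-0.1, -0.4, 0.3]
opening: 0.529
gripper_force: 0.0
```

```bash
python3 - <<'E'
from h import *
st();t=snapshot("top");s=snapshot("side")
cv2.imwrite("pics/d3.png",np.hstack([crop(p,proj(p,(.52,.4,.05)),24,380) for p in(t,s)]))
E
```

```text
t 14.45 tcp [0.4989 0.3431 0.1779] F [-0.1 -0.4  0.3] op 0.529 gf 0.0
[[0.943, -0.333, -0.0], [-0.333, -0.943, -0.0], [-0.0, 0.0, -1.0]]
```

View pics/d3.png

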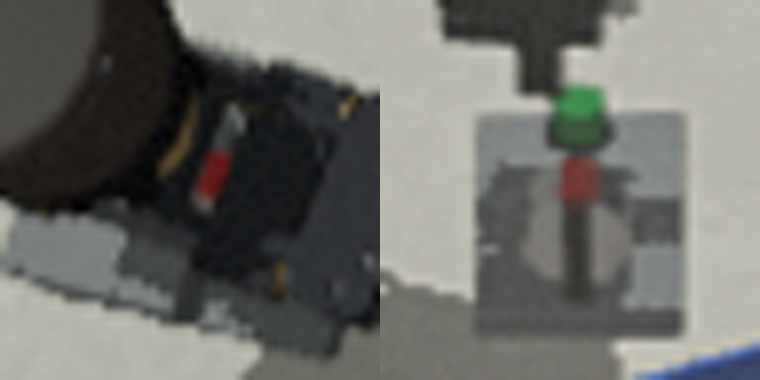

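The red face is on top at the pointer and the button is up. I'll move to bottle A now, turning the tool to 45° for longer strides.

play_rows(
  commands="0.1 0.3 0 0.08 100; 0.2 0.6 0 0.16 100; 0.3 0.9 0 0.24 100; 0.3 0.9 0 0.283 100; 0.3 0.9 0 0.283 100; 0.3 0.9 0 0.283 100; 0.3 0.9 0 0.283 100; 0.3 0.9 0 0.283 100; 0.3 0.9 0 0.283 100; 0.3 0.9 0 0.283 100",
)

```text
clock: 15.38
eef_pos: [0.4968, 0.2482, 0.1783]
ee_rot: [[0.709, -0.705, -0.0], [-0.705, -0.709, -0.0], [-0.0, 0.0, -1.0]]
force: [-0.7, -0.0, 0.1]
opening: 0.61
gripper_force: 0.0
```

play_rows(
  commands="0.2 0.15 0 0 100; 0.4 0.3 0 0 100; 0.6 0.45 0 0 100; 0.8 0.6 0 0 100; 0.98 0.74 0 0 100; 0.98 0.74 0 0 100; 0.98 0.74 0 0 100; 0.98 0.74 0 0 100; 0.98 0.74 0 0 100; 0.98 0.74 0 0 100",
)

```text
clock: 16.22
eef_pos: [0.514, 0.1268, 0.1785]
ee_rot: [[0.709, -0.705, 0.0], [-0.705, -0.709, 0.0], [-0.0, -0.0, -1.0]]
force: [-0.2, -0.7, 0.1]
opening: 0.609
gripper_force: 0.0
```

play_rows(
  commands="0.2 0.15 0 0 100; 0.4 0.3 0 0 100; 0.6 0.45 0 0 100; 0.8 0.6 0 0 100; 0.98 0.74 0 0 100; 0.98 0.74 0 0 100; 0.98 0.74 0 0 100; 0.98 0.74 0 0 100; 0.98 0.74 0 0 100; 0.98 0.74 0 0 100",
)

```text
clock: 17.05
eef_pos: [0.5311, 0.0053, 0.1785]
ee_rot: [[0.709, -0.705, 0.0], [-0.705, -0.709, 0.0], [-0.0, -0.0, -1.0]]
force: [-0.1, 0.2, -0.4]
opening: 0.613
gripper_force: 0.0
```

play_rows(
  commands="0.2 0.15 0 0 100; 0.4 0.3 0 0 100; 0.6 0.45 0 0 100; 0.8 0.6 0 0 100; 0.98 0.74 0 0 100; 0.98 0.74 0 0 100; 0.98 0.74 0 0 100; 0.98 0.74 0 0 100; 0.98 0.74 0 0 100; 0.98 0.74 0 0 100",
)

```text
clock: 17.88
eef_pos: [0.5482, -0.1163, 0.1787]
ee_rot: [[0.709, -0.705, 0.0], [-0.705, -0.709, 0.0], [0.0, -0.0, -1.0]]
force: [-0.3, 0.6, 0.1]
opening: 0.607
gripper_force: 0.0
```

```bash
cat >> h.py <<'E'
CR=(.5965,.1525,.138)
CELL={k:(CR[0]+.04*(np.cos(CR[2])*k[0]-np.sin(CR[2])*k[1]),CR[1]+.04*(np.sin(CR[2])*k[0]+np.cos(CR[2])*k[1])) for k in[(1,1),(-1,1),(1,-1),(-1,-1)]}
def bottles(p,L,h=.146):
    for b in L:
        a,n=otop(p,(*b,h),14);print(b,n,None if a is None else np.round(unproj(p,a,h),4))
B=[(.564,-.2395),(.5585,-.366),(.426,-.234),(.447,-.337)]
E
python3 - <<'E'
from h import *
t=snapshot("top");bottles(t,B);togo((.564,-.2395,.093))
E
```

```text
(0.564, -0.2395) 63 [ 0.5636 -0.2395  0.146 ]
(0.5585, -0.366) 62 [ 0.5585 -0.3654  0.146 ]
(0.426, -0.234) 67 [ 0.4265 -0.2344  0.146 ]
(0.447, -0.337) 65 [ 0.4471 -0.3372  0.146 ]
t 17.93 tcp [ 0.5482 -0.1163  0.1787] F [ 0.5 -0.3 -0.6] op 0.607 gf 0.0
[[0.709, -0.705, 0.0], [-0.705, -0.709, 0.0], [0.0, -0.0, -1.0]]
togo tool (x100mm): [0.98  0.762 0.857]
```

play_rows(
  commands="0.2 0.15 0 0 100; 0.4 0.3 0 0 100; 0.6 0.46 0 0 100; 0.8 0.61 0 0 100; 0.98 0.76 0 0 100; 0.98 0.76 0.2 0 100; 0.98 0.76 0.4 0 100; 0.98 0.76 0.6 0 100; 0.98 0.76 0.8 0 100; 0.98 0.76 0.857 0 100",
  force=30,
)

```text
clock: 18.77
eef_pos: [0.5619, -0.2392, 0.0895]
ee_rot: [[0.708, -0.706, -0.006], [-0.706, -0.708, 0.002], [-0.005, 0.003, -1.0]]
force: [-0.3, 0.8, 0.1]
opening: 0.608
gripper_force: 0.0
```

play_rows(
  commands="0 0 0 0 100; 0 0 0 0 255; 0 0 0 0 255; 0 0 0 0 255; 0 0 0 0 255; 0 0 0 0 255; 0 0 0 0 255; 0 0 0 0 255; 0 0 0 0 255; 0 0 0 0 255",
)

```text
clock: 19.6
eef_pos: [0.5648, -0.2403, 0.0941]
ee_rot: [[0.708, -0.706, 0.002], [-0.706, -0.708, -0.001], [0.002, -0.001, -1.0]]
force: [-0.3, 3.0, 6.1]
opening: 0.382
gripper_force: 30.0
```

play_rows(
  commands="0 0 -0.1 0 255; 0 0 -0.25 0 255; 0 0 -0.4 0 255; 0 0 -0.55 0 255; 0 0 -0.7 0 255; 0 0 -0.85 0 255; 0 0 -1 0 255; 0 0 -1 0 255; 0 0 -1 0 255; 0 0 -1 0 255",
)

```text
clock: 20.43
eef_pos: [0.5624, -0.2398, 0.1908]
ee_rot: [[0.707, -0.707, -0.004], [-0.707, -0.707, 0.002], [-0.004, 0.002, -1.0]]
force: [-0.7, 0.4, -4.5]
opening: 0.381
gripper_force: 30.0
```

```bash
python3 - <<'E'
from h import *
print(CELL);togo((*CELL[(1,1)],.193))
E
```

```text
{(1, 1): (np.float64(0.6306172278775429), np.float64(0.19762222026841994)), (-1, 1): (np.float64(0.5513777797315801), np.float64(0.18661722787754292)), (1, -1): (np.float64(0.64162222026842), np.float64(0.11838277212245707)), (-1, -1): (np.float64(0.5623827721224571), np.float64(0.10737777973158005))}
t 20.43 tcp [ 0.5624 -0.2398  0.1908] F [-0.7  0.4 -4.5] op 0.381 gf 29.999704957008362
[[0.707, -0.707, -0.004], [-0.707, -0.707, 0.002], [-0.004, 0.002, -1.0]]
togo tool (x100mm): [-2.61  -3.577 -0.017]
```

play_rows(
  commands="-0.1 -0.14 0 0 255; -0.25 -0.34 0 0 255; -0.4 -0.55 0 0 255; -0.55 -0.75 0 0 255; -0.65 -0.89 0 0 255; -0.65 -0.89 0 0 255; -0.65 -0.89 0 0 255; -0.65 -0.89 0 0 255; -0.65 -0.89 0 0 255; -0.65 -0.89 0 0 255",
)

```text
clock: 21.27
eef_pos: [0.5803, -0.1323, 0.1924]
ee_rot: [[0.707, -0.707, -0.001], [-0.707, -0.707, -0.0], [-0.001, 0.001, -1.0]]
force: [0.1, 0.2, -4.4]
opening: 0.387
gripper_force: 30.0
```

play_rows(
  commands="-0.15 -0.2 0 0 255; -0.3 -0.4 0 0 255; -0.45 -0.6 0 0 255; -0.6 -0.8 0 0 255; -0.65 -0.89 0 0 255; -0.65 -0.89 0 0 255; -0.65 -0.89 0 0 255; -0.65 -0.89 0 0 255; -0.65 -0.89 0 0 255; -0.65 -0.89 0 0 255",
)

```text
clock: 22.1
eef_pos: [0.5974, -0.0235, 0.1928]
ee_rot: [[0.707, -0.707, -0.0], [-0.707, -0.707, -0.0], [-0.0, 0.0, -1.0]]
force: [0.5, 0.8, -5.5]
opening: 0.383
gripper_force: 30.0
```

play_rows(
  commands="-0.15 -0.2 0 0 255; -0.3 -0.4 0 0 255; -0.45 -0.6 0 0 255; -0.6 -0.8 0 0 255; -0.65 -0.89 0 0 255; -0.65 -0.89 0 0 255; -0.65 -0.89 0 0 255; -0.65 -0.89 0 0 255; -0.65 -0.89 0 0 255; -0.65 -0.89 0 0 255",
)

```text
clock: 22.93
eef_pos: [0.6143, 0.0853, 0.1929]
ee_rot: [[0.707, -0.707, -0.0], [-0.707, -0.707, -0.0], [0.0, 0.0, -1.0]]
force: [0.6, 0.5, -3.9]
opening: 0.386
gripper_force: 30.0
```

play_rows(
  commands="-0.15 -0.2 0 0 255; -0.3 -0.4 0 0 255; -0.45 -0.6 0 0 255; -0.6 -0.8 0 0 255; -0.66 -0.9 0 0 255; -0.66 -0.9 0 0 255; -0.66 -0.9 0 0 255; -0.66 -0.9 0 0 255; -0.66 -0.9 0 0 255; -0.66 -0.9 0 0 255",
)

```text
clock: 23.77
eef_pos: [0.6312, 0.1956, 0.193]
ee_rot: [[0.707, -0.707, -0.0], [-0.707, -0.707, -0.0], [0.0, 0.0, -1.0]]
force: [-0.7, -1.1, -5.3]
opening: 0.382
gripper_force: 30.0
```

```bash
python3 - <<'E'
from h import *
togo((*CELL[(1,1)],.1));s=snapshot("side");t=snapshot("top")
tcp=telemetry.state()["eef_pos"]
a=orange(s,(tcp[0],tcp[1],tcp[2]+.048),10);print(a,None if a[0] is None else unproj(s,a[0],tcp[2]+.048))
cv2.imwrite("pics/b1.png",np.hstack([crop(p,proj(p,(.62,.18,.12)),50,390) for p in(t,s)]))
E
```

```text
t 23.77 tcp [0.6312 0.1956 0.193 ] F [-0.7 -1.1 -5.3] op 0.382 gf 29.998782486654818
[[0.707, -0.707, -0.0], [-0.707, -0.707, -0.0], [0.0, 0.0, -1.0]]
togo tool (x100mm): [-0.019 -0.01   0.93 ]
(None, 0) None
```

View pics/b1.png

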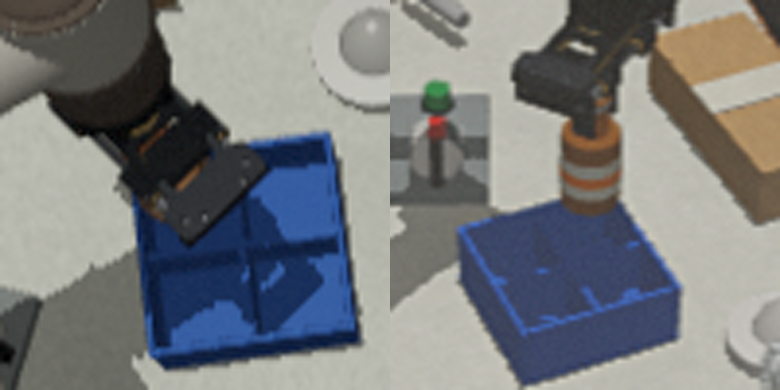

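The bottle hangs upright over the (+,+) cell in both views, so I'll lower and release.

play_rows(
  commands="-0.02 -0.01 0.15 0 255; -0.02 -0.01 0.3 0 255; -0.02 -0.01 0.45 0 255; -0.02 -0.01 0.6 0 255; -0.02 -0.01 0.72 0 255; -0.02 -0.01 0.8 0 255; -0.02 -0.01 0.86 0 255; -0.02 -0.01 0.9 0 255; -0.02 -0.01 0.92 0 255; -0.02 -0.01 0.93 0 255",
)

```text
clock: 24.7
eef_pos: [0.6309, 0.1989, 0.1003]
ee_rot: [[0.708, -0.706, 0.001], [-0.706, -0.708, 0.0], [0.0, -0.0, -1.0]]
force: [-0.6, -0.1, -2.5]
opening: 0.383
gripper_force: 30.0
```

play_rows(
  commands="0 0 0.005 0 255; 0 0 0.005 0 255; 0 0 0.005 0 255; 0 0 0.005 0 110; 0 0 0.005 0 110; 0 0 0.005 0 110; 0 0 0.005 0 110; 0 0 0.005 0 110; 0 0 0.005 0 110; 0 0 0.005 0 110",
)

```text
clock: 25.53
eef_pos: [0.6307, 0.1989, 0.0995]
ee_rot: [[0.708, -0.706, 0.0], [-0.706, -0.708, 0.0], [0.0, -0.0, -1.0]]
force: [0.7, 0.6, 0.3]
opening: 0.57
gripper_force: 0.0
```

play_rows(
  commands="0 0 -0.1 0 110; 0 0 -0.3 0 110; 0 0 -0.6 0 110; 0 0 -0.9 0 110; 0.4 0.2 -0.9 0 100; 0.7 0.5 -0.9 0 100; 1 0.8 -0.9 0 100; 1 0.8 -0.9 0 100; 1 0.8 -0.9 0 100; 1 0.8 -0.9 0 100",
)

```text
clock: 26.37
eef_pos: [0.6451, 0.0713, 0.1901]
ee_rot: [[0.707, -0.707, 0.001], [-0.707, -0.707, 0.0], [0.0, -0.001, -1.0]]
force: [-0.2, -0.2, 0.2]
opening: 0.605
gripper_force: 0.0
```

```bash
python3 - <<'E'
from h import *
t=snapshot("top");s=snapshot("side");bottles(t,B[1:]);bottles(t,[CELL[(1,1)]],.152);bottles(s,[CELL[(1,1)]],.152)
togo((*B[1],.193))
E
```

```text
(0.5585, -0.366) 62 [ 0.5585 -0.3654  0.146 ]
(0.426, -0.234) 68 [ 0.4265 -0.2342  0.146 ]
(0.447, -0.337) 67 [ 0.4475 -0.3372  0.146 ]
(np.float64(0.6306172278775429), np.float64(0.19762222026841994)) 47 [0.6305 0.1988 0.152 ]
(np.float64(0.6306172278775429), np.float64(0.19762222026841994)) 0 None
t 26.47 tcp [0.645  0.0727 0.1897] F [ 0.1 -0.2  0.7] op 0.607 gf 0.0
[[0.709, -0.706, 0.001], [-0.706, -0.709, 0.0], [0.0, -0.001, -1.0]]
togo tool (x100mm): [ 2.482  3.719 -0.035]
```

play_rows(
  commands="0.15 0.23 0 0 100; 0.35 0.5 0 0 100; 0.5 0.75 0 0 100; 0.62 0.93 0 0 100; 0.62 0.93 0 0 100; 0.62 0.93 0 0 100; 0.62 0.93 0 0 100; 0.62 0.93 0 0 100; 0.62 0.93 0 0 100; 0.62 0.93 0 0 100",
)

```text
clock: 27.3
eef_pos: [0.6233, -0.0369, 0.1892]
ee_rot: [[0.709, -0.705, -0.0], [-0.705, -0.709, 0.0], [-0.0, 0.0, -1.0]]
force: [-0.3, -1.0, 0.0]
opening: 0.608
gripper_force: 0.0
```

play_rows(
  commands="0.15 0.23 0 0 100; 0.35 0.5 0 0 100; 0.5 0.75 0 0 100; 0.62 0.93 0 0 100; 0.62 0.93 0 0 100; 0.62 0.93 0 0 100; 0.62 0.93 0 0 100; 0.62 0.93 0 0 100; 0.62 0.93 0 0 100; 0.62 0.93 0 0 100",
)

```text
clock: 28.13
eef_pos: [0.6015, -0.1467, 0.1893]
ee_rot: [[0.709, -0.705, -0.0], [-0.705, -0.709, 0.0], [-0.0, 0.0, -1.0]]
force: [0.6, -0.2, 0.1]
opening: 0.607
gripper_force: 0.0
```

play_rows(
  commands="0.15 0.23 0 0 100; 0.35 0.5 0 0 100; 0.5 0.75 0 0 100; 0.62 0.93 0 0 100; 0.62 0.93 0 0 100; 0.62 0.93 0 0 100; 0.62 0.93 0 0 100; 0.62 0.93 0 0 100; 0.62 0.93 0 0 100; 0.62 0.93 0 0 100",
)

```text
clock: 28.97
eef_pos: [0.5798, -0.2563, 0.1894]
ee_rot: [[0.709, -0.705, 0.0], [-0.705, -0.709, 0.0], [0.0, -0.0, -1.0]]
force: [-0.5, 0.4, 0.1]
opening: 0.612
gripper_force: 0.0
```

play_rows(
  commands="0.15 0.23 0 0 100; 0.35 0.5 0 0 100; 0.5 0.75 0 0 100; 0.62 0.93 0 0 100; 0.62 0.93 0 0 100; 0.62 0.93 0 0 100; 0.62 0.93 0 0 100; 0.62 0.93 0 0 100; 0.62 0.93 0 0 100; 0.62 0.93 0 0 100",
)

```text
clock: 29.8
eef_pos: [0.5581, -0.3659, 0.1896]
ee_rot: [[0.709, -0.705, 0.0], [-0.705, -0.709, -0.0], [0.0, -0.0, -1.0]]
force: [0.1, -0.6, 0.3]
opening: 0.606
gripper_force: 0.0
```

```bash
python3 - <<'E'
from h import *
t=snapshot("top");bottles(t,B[1:]);togo((*B[1],.093))
E
```

```text
(0.5585, -0.366) 0 None
(0.426, -0.234) 0 None
(0.447, -0.337) 65 [ 0.4471 -0.3372  0.146 ]
t 29.85 tcp [ 0.558  -0.3661  0.1896] F [-0.2 -0.2  0.1] op 0.61 gf 0.0
[[0.709, -0.705, 0.0], [-0.705, -0.709, -0.0], [0.0, -0.0, -1.0]]
togo tool (x100mm): [ 0.003 -0.004  0.966]
```

play_rows(
  commands="0 0 0.15 0 100; 0 0 0.3 0 100; 0 0 0.45 0 100; 0 0 0.6 0 100; 0 0 0.75 0 100; 0 0 0.87 0 100; 0 0 0.95 0 100; 0 0 0.96 0 100; 0 0 0.96 0 100; 0 0 0.96 0 100",
)

```text
clock: 30.68
eef_pos: [0.5583, -0.3671, 0.0942]
ee_rot: [[0.708, -0.706, 0.001], [-0.706, -0.708, -0.001], [0.002, -0.0, -1.0]]
force: [-0.3, 0.6, 0.5]
opening: 0.61
gripper_force: 0.0
```

play_rows(
  commands="0 0 0 0 255; 0 0 0 0 255; 0 0 0 0 255; 0 0 0 0 255; 0 0 0 0 255; 0 0 0 0 255; 0 0 0 0 255; 0 0 0 0 255; 0 0 0 0 255; 0 0 0 0 255",
)

```text
clock: 31.52
eef_pos: [0.5582, -0.3669, 0.0939]
ee_rot: [[0.708, -0.706, 0.001], [-0.706, -0.708, -0.0], [0.001, -0.001, -1.0]]
force: [1.8, 2.1, 3.5]
opening: 0.381
gripper_force: 30.0
```

play_rows(
  commands="0 0 -0.1 0 255; 0 0 -0.25 0 255; 0 0 -0.4 0 255; 0 0 -0.55 0 255; 0 0 -0.7 0 255; 0 0 -0.85 0 255; 0 0 -1 0 255; 0 0 -1 0 255; 0 0 -1 0 255; 0 0 -1 0 255",
)

```text
clock: 32.35
eef_pos: [0.5562, -0.3663, 0.1911]
ee_rot: [[0.707, -0.707, -0.004], [-0.707, -0.707, 0.003], [-0.005, 0.001, -1.0]]
force: [0.8, 0.1, -4.8]
opening: 0.386
gripper_force: 30.0
```

play_rows(
  commands="-0.15 -0.15 0 0 255; -0.35 -0.35 0 0 255; -0.55 -0.54 0 0 255; -0.75 -0.73 0 0 255; -0.95 -0.93 0 0 255; -0.98 -0.96 0 0 255; -0.98 -0.96 0 0 255; -0.98 -0.96 0 0 255; -0.98 -0.96 0 0 255; -0.98 -0.96 0 0 255",
)

```text
clock: 33.18
eef_pos: [0.5558, -0.2307, 0.1927]
ee_rot: [[0.707, -0.707, -0.001], [-0.707, -0.707, 0.0], [-0.001, 0.001, -1.0]]
force: [0.3, -1.2, -4.5]
opening: 0.383
gripper_force: 30.0
```

play_rows(
  commands="-0.15 -0.15 0 0 255; -0.35 -0.35 0 0 255; -0.55 -0.54 0 0 255; -0.75 -0.73 0 0 255; -0.95 -0.93 0 0 255; -0.98 -0.96 0 0 255; -0.98 -0.96 0 0 255; -0.98 -0.96 0 0 255; -0.98 -0.96 0 0 255; -0.98 -0.96 0 0 255",
)

```text
clock: 34.02
eef_pos: [0.5545, -0.0938, 0.1932]
ee_rot: [[0.707, -0.708, -0.0], [-0.708, -0.707, -0.0], [-0.0, 0.0, -1.0]]
force: [-0.5, -0.1, -4.4]
opening: 0.388
gripper_force: 30.0
```

play_rows(
  commands="-0.15 -0.15 0 0 255; -0.35 -0.35 0 0 255; -0.55 -0.54 0 0 255; -0.75 -0.73 0 0 255; -0.95 -0.93 0 0 255; -0.98 -0.96 0 0 255; -0.98 -0.96 0 0 255; -0.98 -0.96 0 0 255; -0.98 -0.96 0 0 255; -0.98 -0.96 0 0 255",
)

```text
clock: 34.85
eef_pos: [0.5529, 0.0434, 0.1933]
ee_rot: [[0.707, -0.708, -0.0], [-0.708, -0.707, -0.0], [-0.0, 0.0, -1.0]]
force: [0.3, 0.2, -4.0]
opening: 0.381
gripper_force: 30.0
```

```bash
python3 - <<'E'
from h import *
t=snapshot("top");bottles(t,B[2:]);togo((*CELL[(-1,1)],.1))
E
```

```text
(0.426, -0.234) 61 [ 0.4564 -0.2103  0.146 ]
(0.447, -0.337) 64 [ 0.4471 -0.337   0.146 ]
t 34.9 tcp [0.5529 0.0434 0.1933] F [-0.5 -0.4 -5.1] op 0.383 gf 29.97088664676994
[[0.707, -0.708, -0.0], [-0.708, -0.707, -0.0], [-0.0, 0.0, -1.0]]
togo tool (x100mm): [-1.024 -1.001  0.933]
```

Bottle C was knocked aside and now stands near (0.456, -0.210). I'll continue placing bottle B.

play_rows(
  commands="-0.15 -0.15 0 0 255; -0.35 -0.35 0 0 255; -0.55 -0.54 0 0 255; -0.75 -0.73 0 0 255; -0.95 -0.93 0 0 255; -1 -0.99 0 0 255; -1 -0.99 0 0 255; -1 -0.99 0 0 255; -1 -0.99 0 0 255; -1 -0.99 0 0 255",
)

```text
clock: 35.73
eef_pos: [0.5521, 0.184, 0.1933]
ee_rot: [[0.707, -0.707, -0.0], [-0.707, -0.707, -0.0], [0.0, 0.001, -1.0]]
force: [-0.3, 0.6, -4.5]
opening: 0.38
gripper_force: 30.0
```

play_rows(
  commands="-0.02 -0.01 0.15 0 255; -0.02 -0.01 0.3 0 255; -0.02 -0.01 0.45 0 255; -0.02 -0.01 0.6 0 255; -0.02 -0.01 0.72 0 255; -0.02 -0.01 0.8 0 255; -0.02 -0.01 0.86 0 255; -0.02 -0.01 0.9 0 255; -0.02 -0.01 0.92 0 255; -0.02 -0.01 0.93 0 255",
)

```text
clock: 36.57
eef_pos: [0.5517, 0.1874, 0.1006]
ee_rot: [[0.708, -0.706, 0.001], [-0.706, -0.708, 0.0], [0.0, -0.001, -1.0]]
force: [0.1, 0.4, -3.8]
opening: 0.384
gripper_force: 30.0
```

play_rows(
  commands="0 0 0.005 0 255; 0 0 0.005 0 255; 0 0 0.005 0 255; 0 0 0.005 0 110; 0 0 0.005 0 110; 0 0 0.005 0 110; 0 0 0.005 0 110; 0 0 0.005 0 110; 0 0 0.005 0 110; 0 0 0.005 0 110",
)

```text
clock: 37.4
eef_pos: [0.5515, 0.1875, 0.1]
ee_rot: [[0.708, -0.706, 0.0], [-0.706, -0.708, 0.0], [0.0, -0.0, -1.0]]
force: [-0.8, 0.3, 0.1]
opening: 0.568
gripper_force: 0.0
```

play_rows(
  commands="0 0 -0.1 0 110; 0 0 -0.3 0 110; 0 0 -0.6 0 110; 0 0 -0.9 0 110; 0.4 0.2 -0.9 0 100; 0.7 0.6 -0.9 0 100; 0.9 0.9 -0.9 0 100; 0.9 1 -0.9 0 100; 0.9 1 -0.9 0 100; 0.9 1 -0.9 0 100",
)

```text
clock: 38.23
eef_pos: [0.5446, 0.0526, 0.1908]
ee_rot: [[0.707, -0.707, 0.002], [-0.707, -0.707, 0.0], [0.001, -0.001, -1.0]]
force: [-0.7, -0.4, 0.3]
opening: 0.61
gripper_force: 0.0
```

```bash
python3 - <<'E'
from h import *
t=snapshot("top");s=snapshot("side");bottles(t,[(.456,-.21),B[3]]);bottles(s,[(.456,-.21),B[3]],.142);bottles(t,[CELL[(1,1)],CELL[(-1,1)]],.152)
togo((*B[3],.193))
E
```

```text
(0.456, -0.21) 65 [ 0.4572 -0.2103  0.146 ]
(0.447, -0.337) 65 [ 0.4471 -0.3372  0.146 ]
(0.456, -0.21) 50 [ 0.4588 -0.2046  0.142 ]
(0.447, -0.337) 58 [ 0.4478 -0.3325  0.142 ]
(np.float64(0.6306172278775429), np.float64(0.19762222026841994)) 0 None
(np.float64(0.5513777797315801), np.float64(0.18661722787754292)) 0 None
t 38.33 tcp [0.5451 0.0539 0.1904] F [1. 0. 0.] op 0.608 gf 0.0
[[0.708, -0.706, 0.001], [-0.706, -0.708, 0.0], [0.001, -0.001, -1.0]]
togo tool (x100mm): [ 2.064  3.462 -0.029]
```

play_rows(
  commands="0.1 0.2 0 0 100; 0.2 0.45 0 0 100; 0.3 0.65 0 0 100; 0.41 0.83 0 0 100; 0.41 0.83 0 0 100; 0.41 0.83 0 0 100; 0.41 0.83 0 0 100; 0.41 0.83 0 0 100; 0.41 0.83 0 0 100; 0.41 0.83 0 0 100",
)

```text
clock: 39.17
eef_pos: [0.5152, -0.0338, 0.1898]
ee_rot: [[0.709, -0.705, -0.0], [-0.705, -0.709, -0.0], [-0.0, 0.0, -1.0]]
force: [-0.1, 0.2, 0.4]
opening: 0.61
gripper_force: 0.0
```

play_rows(
  commands="0.1 0.2 0 0 100; 0.2 0.45 0 0 100; 0.3 0.65 0 0 100; 0.41 0.83 0 0 100; 0.41 0.83 0 0 100; 0.41 0.83 0 0 100; 0.41 0.83 0 0 100; 0.41 0.83 0 0 100; 0.41 0.83 0 0 100; 0.41 0.83 0 0 100",
)

```text
clock: 40.0
eef_pos: [0.4855, -0.1216, 0.1898]
ee_rot: [[0.709, -0.706, 0.0], [-0.706, -0.709, 0.0], [0.0, -0.0, -1.0]]
force: [-0.5, -0.6, 0.4]
opening: 0.606
gripper_force: 0.0
```

play_rows(
  commands="0.1 0.2 0 0 100; 0.2 0.45 0 0 100; 0.3 0.65 0 0 100; 0.41 0.83 0 0 100; 0.41 0.83 0 0 100; 0.41 0.83 0 0 100; 0.41 0.83 0 0 100; 0.41 0.83 0 0 100; 0.41 0.83 0 0 100; 0.41 0.83 0 0 100",
)

```text
clock: 40.83
eef_pos: [0.456, -0.2094, 0.1899]
ee_rot: [[0.709, -0.705, 0.0], [-0.705, -0.709, -0.0], [0.0, -0.0, -1.0]]
force: [0.4, 0.7, 1.1]
opening: 0.611
gripper_force: 0.0
```

```bash
python3 - <<'E'
from h import *
t=snapshot("top");bottles(t,[(.457,-.21),B[3],*CELL.values()],.15);togo((.457,-.2095,.093))
E
```

```text
(0.457, -0.21) 0 None
(0.447, -0.337) 32 [ 0.4495 -0.3405  0.15  ]
(np.float64(0.6306172278775429), np.float64(0.19762222026841994)) 54 [0.6296 0.1989 0.15  ]
(np.float64(0.5513777797315801), np.float64(0.18661722787754292)) 57 [0.5507 0.1891 0.15  ]
(np.float64(0.64162222026842), np.float64(0.11838277212245707)) 0 None
(np.float64(0.5623827721224571), np.float64(0.10737777973158005)) 0 None
t 40.88 tcp [ 0.4559 -0.2095  0.1899] F [-0.5  0.7  1.1] op 0.606 gf 0.0
[[0.709, -0.706, 0.0], [-0.706, -0.709, 0.0], [0.0, -0.0, -1.0]]
togo tool (x100mm): [ 0.008 -0.008  0.969]
```

play_rows(
  commands="0.01 -0.01 0.15 0 100; 0.01 -0.01 0.3 0 100; 0.01 -0.01 0.45 0 100; 0.01 -0.01 0.6 0 100; 0.01 -0.01 0.75 0 100; 0.01 -0.01 0.87 0 100; 0.01 -0.01 0.95 0 100; 0.01 -0.01 0.96 0 100; 0.01 -0.01 0.96 0 100; 0.01 -0.01 0.96 0 100",
)

```text
clock: 41.72
eef_pos: [0.4577, -0.2101, 0.0945]
ee_rot: [[0.708, -0.706, 0.001], [-0.706, -0.708, -0.0], [0.001, -0.001, -1.0]]
force: [-0.1, -0.2, -0.3]
opening: 0.607
gripper_force: 0.0
```

play_rows(
  commands="0 0 0 0 255; 0 0 0 0 255; 0 0 0 0 255; 0 0 0 0 255; 0 0 0 0 255; 0 0 0 0 255; 0 0 0 0 255; 0 0 0 0 255; 0 0 0 0 255; 0 0 0 0 255",
)

```text
clock: 42.55
eef_pos: [0.4573, -0.2101, 0.0942]
ee_rot: [[0.708, -0.706, 0.001], [-0.706, -0.708, -0.0], [0.001, -0.0, -1.0]]
force: [-1.3, 0.9, 5.4]
opening: 0.379
gripper_force: 30.0
```

play_rows(
  commands="0 0 -0.1 0 255; 0 0 -0.25 0 255; 0 0 -0.4 0 255; 0 0 -0.55 0 255; 0 0 -0.7 0 255; 0 0 -0.85 0 255; 0 0 -1 0 255; 0 0 -1 0 255; 0 0 -1 0 255; 0 0 -1 0 255",
)

```text
clock: 43.38
eef_pos: [0.4556, -0.2095, 0.1917]
ee_rot: [[0.707, -0.707, -0.004], [-0.707, -0.707, 0.002], [-0.004, 0.002, -1.0]]
force: [0.3, -0.5, -4.2]
opening: 0.382
gripper_force: 30.0
```

play_rows(
  commands="-0.05 -0.2 0 0 255; -0.1 -0.4 0 0 255; -0.18 -0.65 0 0 255; -0.25 -0.9 0 0 255; -0.25 -0.9 0 0 255; -0.25 -0.9 0 0 255; -0.25 -0.9 0 0 255; -0.25 -0.9 0 0 255; -0.25 -0.9 0 0 255; -0.25 -0.9 0 0 255",
)

```text
clock: 44.22
eef_pos: [0.5025, -0.1293, 0.1937]
ee_rot: [[0.707, -0.707, -0.0], [-0.707, -0.707, 0.0], [-0.0, 0.0, -1.0]]
force: [0.7, -0.9, -3.9]
opening: 0.384
gripper_force: 30.0
```

play_rows(
  commands="-0.05 -0.2 0 0 255; -0.1 -0.4 0 0 255; -0.18 -0.65 0 0 255; -0.25 -0.9 0 0 255; -0.25 -0.9 0 0 255; -0.25 -0.9 0 0 255; -0.25 -0.9 0 0 255; -0.25 -0.9 0 0 255; -0.25 -0.9 0 0 255; -0.25 -0.9 0 0 255",
)

```text
clock: 45.05
eef_pos: [0.5484, -0.048, 0.1939]
ee_rot: [[0.707, -0.707, 0.0], [-0.707, -0.707, -0.0], [0.0, 0.0, -1.0]]
force: [-0.2, -0.4, -3.7]
opening: 0.382
gripper_force: 30.0
```

play_rows(
  commands="-0.05 -0.2 0 0 255; -0.1 -0.4 0 0 255; -0.18 -0.65 0 0 255; -0.25 -0.9 0 0 255; -0.25 -0.9 0 0 255; -0.25 -0.9 0 0 255; -0.25 -0.9 0 0 255; -0.25 -0.9 0 0 255; -0.25 -0.9 0 0 255; -0.25 -0.9 0 0 255",
)

```text
clock: 45.88
eef_pos: [0.5944, 0.0333, 0.1941]
ee_rot: [[0.707, -0.707, 0.0], [-0.707, -0.707, 0.0], [0.0, -0.0, -1.0]]
force: [0.5, 0.2, -4.5]
opening: 0.386
gripper_force: 30.0
```

```bash
python3 - <<'E'
from h import *
togo((*CELL[(1,-1)],.1))
E
```

```text
t 45.88 tcp [0.5944 0.0333 0.1941] F [ 0.5  0.2 -4.5] op 0.386 gf 29.999053878709674
[[0.707, -0.707, 0.0], [-0.707, -0.707, 0.0], [0.0, -0.0, -1.0]]
togo tool (x100mm): [-0.268 -0.935  0.941]
```

play_rows(
  commands="-0.05 -0.2 0 0 255; -0.1 -0.4 0 0 255; -0.18 -0.65 0 0 255; -0.26 -0.9 0 0 255; -0.26 -0.93 0 0 255; -0.26 -0.93 0 0 255; -0.26 -0.93 0 0 255; -0.26 -0.93 0 0 255; -0.26 -0.93 0 0 255; -0.26 -0.93 0 0 255",
)

```text
clock: 46.72
eef_pos: [0.6417, 0.1174, 0.1942]
ee_rot: [[0.707, -0.707, 0.0], [-0.707, -0.707, 0.0], [0.0, -0.0, -1.0]]
force: [0.0, 0.3, -4.7]
opening: 0.381
gripper_force: 30.0
```

play_rows(
  commands="-0.01 -0.01 0.15 0 255; -0.01 -0.01 0.3 0 255; -0.01 -0.01 0.45 0 255; -0.01 -0.01 0.6 0 255; -0.01 -0.01 0.72 0 255; -0.01 -0.01 0.8 0 255; -0.01 -0.01 0.86 0 255; -0.01 -0.01 0.9 0 255; -0.01 -0.01 0.92 0 255; -0.01 -0.01 0.935 0 255",
)

```text
clock: 47.55
eef_pos: [0.6424, 0.1198, 0.1007]
ee_rot: [[0.708, -0.706, 0.001], [-0.706, -0.708, 0.0], [0.001, -0.001, -1.0]]
force: [-0.4, 0.7, -4.3]
opening: 0.376
gripper_force: 30.0
```

play_rows(
  commands="0 0 0.005 0 255; 0 0 0.005 0 255; 0 0 0.005 0 255; 0 0 0.005 0 110; 0 0 0.005 0 110; 0 0 0.005 0 110; 0 0 0.005 0 110; 0 0 0.005 0 110; 0 0 0.005 0 110; 0 0 0.005 0 110",
)

```text
clock: 48.38
eef_pos: [0.6421, 0.1197, 0.1001]
ee_rot: [[0.708, -0.706, 0.0], [-0.706, -0.708, 0.0], [0.0, -0.0, -1.0]]
force: [-0.0, 1.1, -0.8]
opening: 0.565
gripper_force: 0.0
```

play_rows(
  commands="0 0 -0.1 0 110; 0 0 -0.3 0 110; 0 0 -0.6 0 110; 0 0 -0.9 0 110; 0.1 0.2 -0.9 0 100; 0.2 0.5 -0.9 0 100; 0.37 0.9 -0.9 0 100; 0.37 0.92 -0.9 0 100; 0.37 0.92 -0.9 0 100; 0.37 0.92 -0.9 0 100",
)

```text
clock: 49.22
eef_pos: [0.6036, 0.0283, 0.1909]
ee_rot: [[0.707, -0.707, 0.002], [-0.707, -0.707, 0.0], [0.001, -0.001, -1.0]]
force: [0.6, 0.8, 0.4]
opening: 0.608
gripper_force: 0.0
```

play_rows(
  commands="0.08 0.2 0 0 100; 0.18 0.45 0 0 100; 0.28 0.7 0 0 100; 0.37 0.92 0 0 100; 0.37 0.92 0 0 100; 0.37 0.92 0 0 100; 0.37 0.92 0 0 100; 0.37 0.92 0 0 100; 0.37 0.92 0 0 100; 0.37 0.92 0 0 100",
)

```text
clock: 50.05
eef_pos: [0.5648, -0.0619, 0.1897]
ee_rot: [[0.709, -0.705, -0.0], [-0.705, -0.709, 0.0], [-0.0, 0.0, -1.0]]
force: [0.8, 0.7, -0.7]
opening: 0.607
gripper_force: 0.0
```

play_rows(
  commands="0.08 0.2 0 0 100; 0.18 0.45 0 0 100; 0.28 0.7 0 0 100; 0.37 0.92 0 0 100; 0.37 0.92 0 0 100; 0.37 0.92 0 0 100; 0.37 0.92 0 0 100; 0.37 0.92 0 0 100; 0.37 0.92 0 0 100; 0.37 0.92 0 0 100",
)

```text
clock: 50.88
eef_pos: [0.526, -0.1533, 0.1898]
ee_rot: [[0.709, -0.705, 0.0], [-0.705, -0.709, -0.0], [0.0, 0.0, -1.0]]
force: [-0.4, 1.1, 0.4]
opening: 0.606
gripper_force: 0.0
```

```bash
python3 - <<'E'
from h import *
t=snapshot("top");bottles(t,[B[3]]);bottles(t,CELL.values(),.15);togo((.447,-.337,.093))
E
```

```text
(0.447, -0.337) 63 [ 0.447  -0.3368  0.146 ]
(np.float64(0.6306172278775429), np.float64(0.19762222026841994)) 55 [0.6293 0.199  0.15  ]
(np.float64(0.5513777797315801), np.float64(0.18661722787754292)) 57 [0.5507 0.1891 0.15  ]
(np.float64(0.64162222026842), np.float64(0.11838277212245707)) 37 [0.6431 0.1228 0.15  ]
(np.float64(0.5623827721224571), np.float64(0.10737777973158005)) 0 None
t 50.93 tcp [ 0.5259 -0.1534  0.1898] F [ 1.   0.5 -0.2] op 0.608 gf 0.0
[[0.709, -0.706, -0.0], [-0.706, -0.709, 0.0], [-0.0, 0.0, -1.0]]
togo tool (x100mm): [0.736 1.857 0.968]
```

play_rows(
  commands="0.08 0.2 0 0 100; 0.18 0.45 0 0 100; 0.28 0.7 0 0 100; 0.37 0.93 0 0 100; 0.37 0.93 0 0 100; 0.37 0.93 0 0 100; 0.37 0.93 0 0 100; 0.37 0.93 0 0 100; 0.37 0.93 0 0 100; 0.37 0.93 0 0 100",
)

```text
clock: 51.77
eef_pos: [0.4865, -0.2453, 0.1899]
ee_rot: [[0.709, -0.705, 0.0], [-0.705, -0.709, 0.0], [0.0, -0.0, -1.0]]
force: [1.0, -0.6, 0.1]
opening: 0.613
gripper_force: 0.0
```

play_rows(
  commands="0.08 0.2 0 0 100; 0.18 0.45 0 0 100; 0.28 0.7 0 0 100; 0.37 0.93 0 0 100; 0.37 0.93 0 0 100; 0.37 0.93 0 0 100; 0.37 0.93 0 0 100; 0.37 0.93 0 0 100; 0.37 0.93 0 0 100; 0.37 0.93 0 0 100",
)

```text
clock: 52.6
eef_pos: [0.447, -0.3373, 0.1899]
ee_rot: [[0.709, -0.705, 0.0], [-0.705, -0.709, 0.0], [0.0, -0.0, -1.0]]
force: [0.3, -0.6, -0.3]
opening: 0.608
gripper_force: 0.0
```

play_rows(
  commands="0 0 0.15 0 100; 0 0 0.3 0 100; 0 0 0.45 0 100; 0 0 0.6 0 100; 0 0 0.75 0 100; 0 0 0.87 0 100; 0 0 0.95 0 100; 0 0 0.96 0 100; 0 0 0.96 0 100; 0 0 0.96 0 100",
)

```text
clock: 53.43
eef_pos: [0.4473, -0.3382, 0.0946]
ee_rot: [[0.708, -0.706, 0.001], [-0.706, -0.708, -0.001], [0.001, -0.0, -1.0]]
force: [0.8, 0.1, 0.2]
opening: 0.605
gripper_force: 0.0
```

play_rows(
  commands="0 0 0 0 255; 0 0 0 0 255; 0 0 0 0 255; 0 0 0 0 255; 0 0 0 0 255; 0 0 0 0 255; 0 0 0 0 255; 0 0 0 0 255; 0 0 0 0 255; 0 0 0 0 255",
)

```text
clock: 54.27
eef_pos: [0.4471, -0.3381, 0.0943]
ee_rot: [[0.708, -0.706, 0.001], [-0.706, -0.708, -0.0], [0.001, -0.0, -1.0]]
force: [1.1, 1.8, 4.0]
opening: 0.39
gripper_force: 30.0
```

play_rows(
  commands="0 0 -0.1 0 255; 0 0 -0.25 0 255; 0 0 -0.4 0 255; 0 0 -0.55 0 255; 0 0 -0.7 0 255; 0 0 -0.85 0 255; 0 0 -1 0 255; 0 0 -1 0 255; 0 0 -1 0 255; 0 0 -1 0 255",
)

```text
clock: 55.1
eef_pos: [0.4452, -0.3373, 0.192]
ee_rot: [[0.707, -0.707, -0.003], [-0.707, -0.707, 0.002], [-0.004, 0.001, -1.0]]
force: [-0.3, 0.4, -4.8]
opening: 0.38
gripper_force: 30.0
```

play_rows(
  commands="-0.12 -0.2 0 0 255; -0.25 -0.4 0 0 255; -0.4 -0.65 0 0 255; -0.55 -0.9 0 0 255; -0.58 -0.98 0 0 255; -0.58 -0.98 0 0 255; -0.58 -0.98 0 0 255; -0.58 -0.98 0 0 255; -0.58 -0.98 0 0 255; -0.58 -0.98 0 0 255",
)

```text
clock: 55.93
eef_pos: [0.4743, -0.2284, 0.1935]
ee_rot: [[0.707, -0.707, -0.001], [-0.707, -0.707, 0.0], [-0.001, 0.0, -1.0]]
force: [0.1, 0.6, -3.5]
opening: 0.386
gripper_force: 30.0
```

play_rows(
  commands="-0.12 -0.2 0 0 255; -0.25 -0.4 0 0 255; -0.4 -0.65 0 0 255; -0.55 -0.9 0 0 255; -0.58 -0.98 0 0 255; -0.58 -0.98 0 0 255; -0.58 -0.98 0 0 255; -0.58 -0.98 0 0 255; -0.58 -0.98 0 0 255; -0.58 -0.98 0 0 255",
)

```text
clock: 56.77
eef_pos: [0.5026, -0.1183, 0.1938]
ee_rot: [[0.707, -0.707, -0.0], [-0.707, -0.707, -0.0], [-0.0, 0.0, -1.0]]
force: [0.4, 0.1, -5.0]
opening: 0.382
gripper_force: 30.0
```

play_rows(
  commands="-0.12 -0.2 0 0 255; -0.25 -0.4 0 0 255; -0.4 -0.65 0 0 255; -0.55 -0.9 0 0 255; -0.58 -0.98 0 0 255; -0.58 -0.98 0 0 255; -0.58 -0.98 0 0 255; -0.58 -0.98 0 0 255; -0.58 -0.98 0 0 255; -0.58 -0.98 0 0 255",
)

```text
clock: 57.6
eef_pos: [0.5308, -0.008, 0.1939]
ee_rot: [[0.707, -0.707, -0.0], [-0.707, -0.707, -0.0], [-0.0, 0.0, -1.0]]
force: [-0.4, -0.1, -4.5]
opening: 0.384
gripper_force: 30.0
```

```bash
python3 - <<'E'
from h import *
togo((*CELL[(-1,-1)],.1))
E
```

```text
t 57.6 tcp [ 0.5308 -0.008   0.1939] F [-0.4 -0.1 -4.5] op 0.384 gf 29.99992534518242
[[0.707, -0.707, -0.0], [-0.707, -0.707, -0.0], [-0.0, 0.0, -1.0]]
togo tool (x100mm): [-0.593 -1.039  0.939]
```

play_rows(
  commands="-0.12 -0.2 0 0 255; -0.25 -0.4 0 0 255; -0.4 -0.65 0 0 255; -0.55 -0.9 0 0 255; -0.59 -1 0 0 255; -0.59 -1 0 0 255; -0.59 -1 0 0 255; -0.59 -1 0 0 255; -0.59 -1 0 0 255; -0.59 -1 0 0 255",
)

```text
clock: 58.43
eef_pos: [0.5597, 0.1044, 0.1939]
ee_rot: [[0.707, -0.707, -0.0], [-0.707, -0.707, -0.0], [-0.0, 0.0, -1.0]]
force: [0.6, 0.9, -5.5]
opening: 0.385
gripper_force: 30.0
```

play_rows(
  commands="-0.01 -0.04 0.08 0 255; -0.01 -0.04 0.24 0 255; -0.01 -0.04 0.42 0 255; -0.01 -0.04 0.6 0 255; -0.01 -0.04 0.72 0 255; -0.01 -0.04 0.8 0 255; -0.01 -0.04 0.86 0 255; -0.01 -0.04 0.9 0 255; -0.01 -0.04 0.92 0 255; -0.01 -0.04 0.935 0 255",
)

```text
clock: 59.27
eef_pos: [0.5625, 0.1091, 0.1007]
ee_rot: [[0.708, -0.706, 0.001], [-0.706, -0.708, 0.0], [0.0, -0.001, -1.0]]
force: [-0.0, -0.9, -3.7]
opening: 0.383
gripper_force: 30.0
```

play_rows(
  commands="0 0 0.005 0 255; 0 0 0.005 0 255; 0 0 0.005 0 255; 0 0 0.005 0 110; 0 0 0.005 0 110; 0 0 0.005 0 110; 0 0 0.005 0 110; 0 0 0.005 0 110; 0 0 0.005 0 110; 0 0 0.005 0 110",
)

```text
clock: 60.1
eef_pos: [0.5622, 0.109, 0.1]
ee_rot: [[0.708, -0.706, 0.0], [-0.706, -0.708, 0.0], [0.0, -0.0, -1.0]]
force: [-0.8, -0.1, 0.0]
opening: 0.565
gripper_force: 0.0
```

play_rows(
  commands="0 0 -0.1 0 110; 0 0 -0.3 0 110; 0 0 -0.6 0 110; 0 0 -0.9 0 110; -0.3 0.3 -0.9 0 110; -0.6 0.6 -0.9 0 110; -0.9 0.9 -0.9 0 110; -0.9 0.9 -0.9 0 110; -0.9 0.9 -0.9 0 110; -0.9 0.9 -0.9 0 110",
)

```text
clock: 60.93
eef_pos: [0.4356, 0.1094, 0.1912]
ee_rot: [[0.709, -0.706, 0.003], [-0.706, -0.709, 0.001], [0.001, -0.003, -1.0]]
force: [0.3, 1.2, 0.7]
opening: 0.565
gripper_force: 0.0
```

```bash
python3 - <<'E'
from h import *
st();t=snapshot("top");s=snapshot("side");bottles(t,CELL.values(),.151);bottles(s,CELL.values(),.148)
for p in(t,s):
  for l,z in(("mallet",.004),("mallet_grip",.039)):
    for d in finder.mark_of(l,p):print(l,round(d["conf"],2),np.round(d["position"],1),np.round(unproj(p,d["position"],z),3))
  w=p["img"].astype(int);m=((w[...,0]>130)&(w[...,1]<60)&(w[...,2]<70)).astype(np.uint8)
  n,l,q,c=cv2.connectedComponentsWithStats(m)
  for i in range(1,n):
    if q[i,4]>30: print("red",q[i,4],c[i],np.round(unproj(p,c[i],.074),4))
cv2.imwrite("pics/m1.png",np.hstack([crop(p,proj(p,(.52,.02,.05)),70,390) for p in(t,s)]))
E
```

```text
t 60.93 tcp [0.4356 0.1094 0.1912] F [0.3 1.2 0.7] op 0.565 gf 0.0
[[0.709, -0.706, 0.003], [-0.706, -0.709, 0.001], [0.001, -0.003, -1.0]]
(np.float64(0.6306172278775429), np.float64(0.19762222026841994)) 55 [0.6293 0.1985 0.151 ]
(np.float64(0.5513777797315801), np.float64(0.18661722787754292)) 0 None
(np.float64(0.64162222026842), np.float64(0.11838277212245707)) 55 [0.6422 0.1189 0.151 ]
(np.float64(0.5623827721224571), np.float64(0.10737777973158005)) 60 [0.5621 0.108  0.151 ]
(np.float64(0.6306172278775429), np.float64(0.19762222026841994)) 30 [0.6435 0.1273 0.148 ]
(np.float64(0.5513777797315801), np.float64(0.18661722787754292)) 33 [0.5636 0.116  0.148 ]
(np.float64(0.64162222026842), np.float64(0.11838277212245707)) 30 [0.6435 0.1273 0.148 ]
(np.float64(0.5623827721224571), np.float64(0.10737777973158005)) 33 [0.5636 0.116  0.148 ]
mallet 0.87 [247.3 249. ] [0.361 0.209 0.004]
mallet 0.85 [332.6 203.3] [ 0.509 -0.064  0.004]
mallet 0.62 [402.8 265.4] [ 0.31  -0.284  0.004]
mallet 0.4 [346.1 129.8] [ 0.757 -0.111  0.004]
mallet_grip 0.72 [406.7 282.1] [ 0.259 -0.287  0.039]
mallet_grip 0.68 [334.  215.8] [ 0.463 -0.067  0.039]
mallet_grip 0.6 [260.6 255.9] [0.338 0.161 0.039]
mallet_grip 0.43 [344.6 128.9] [ 0.748 -0.104  0.039]
red 252 [331.97619048 199.28174603] [ 0.5099 -0.0601  0.074 ]
red 53 [192.66037736 196.71698113] [0.5187 0.3709 0.074 ]
mallet 0.92 [323.2 227.9] [ 0.51  -0.055  0.004]
mallet 0.69 [266.  187.2] [0.354 0.205 0.004]
mallet 0.56 [281.8 297.8] [ 0.306 -0.301  0.004]
mallet_grip 0.97 [264.6 188.4] [0.344 0.163 0.039]
mallet_grip 0.85 [263.8 288.1] [ 0.257 -0.275  0.039]
mallet_grip 0.7 [312.2 229.9] [ 0.462 -0.084  0.039]
mallet_grip 0.67 [335.5 175.1] [0.62  0.163 0.039]
mallet_grip 0.62 [329.  227.9] [ 0.52  -0.09   0.039]
```

View pics/m1.png

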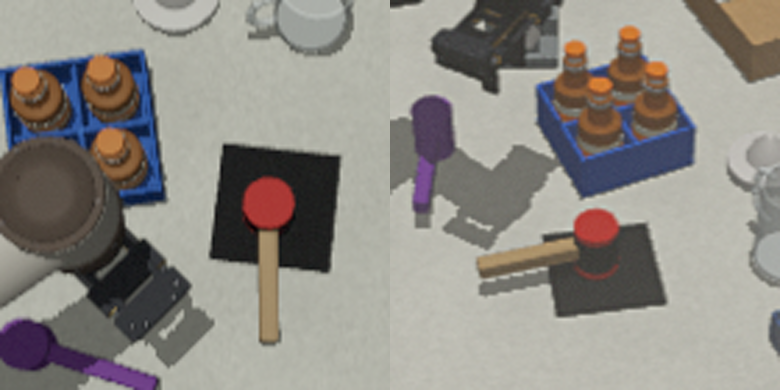

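All four bottles stand upright in the crate. The real mallet is on the mat, with its red head at crop pixel (269,203) and its handle running straight toward the robot. I'll fit the handle direction.

```bash
cat >> h.py <<'E'
def mallet(t):
    w=t["img"].astype(int);m=((w[...,0]>130)&(w[...,1]<60)&(w[...,2]<70)).astype(np.uint8)
    n,l,q,c=cv2.connectedComponentsWithStats(m);i=1+np.argmax(q[1:,4]);h=unproj(t,c[i],.074)
    k=((w[...,0]-w[...,2]>45)&(w[...,0]>140)&(w[...,1]>90)).astype(np.uint8);g=proj(t,h-[.09,0,.03]).astype(int)
    kk=np.zeros_like(k);kk[g[1]-30:g[1]+30,g[0]-30:g[0]+30]=k[g[1]-30:g[1]+30,g[0]-30:g[0]+30]
    n,l,q,c=cv2.connectedComponentsWithStats(kk);i=1+np.argmax(q[1:,4])
    P=np.array([unproj(t,(x,y),.051)[:2] for y,x in np.argwhere(l==i)])
    vx,vy,x0,y0=cv2.fitLine(P.astype(np.float32),cv2.DIST_L2,0,.001,.001).ravel()
    if vx<0:vx,vy=-vx,-vy
    print("head",h,"handle px",q[i,4],"yaw deg",np.degrees(np.arctan2(vy,vx)),"line at",x0,y0,"extent",(P@[vx,vy]).min()-h[:2]@[vx,vy])
    return h,np.array([vx,vy])
E
python3 - <<'E'
from h import *
t=snapshot("top");h,v=mallet(t);g=h[:2]-.044*v;print(g);togo((*g,.19))
E
```

```text
head [ 0.50978714 -0.06022496  0.074     ] handle px 221 yaw deg 1.6991218 line at 0.42037877 -0.059787635 extent -0.14782417662023267
[ 0.46580648 -0.0615296 ]
t 61.28 tcp [0.4354 0.1089 0.1895] F [-1.2 -0.6 -0.8] op 0.573 gf 0.0
[[0.707, -0.707, -0.001], [-0.707, -0.707, -0.0], [-0.0, 0.001, -1.0]]
togo tool (x100mm): [ 1.42   0.99  -0.004]
```

play_rows(
  commands="0.15 0.1 0 -0.08 110; 0.3 0.2 0 -0.16 110; 0.45 0.3 0 -0.24 110; 0.6 0.4 0 -0.32 110; 0.7 0.49 0 -0.4 110; 0.7 0.49 0 -0.47 110; 0.7 0.49 0 -0.508 110; 0.7 0.49 0 -0.508 110; 0.7 0.49 0 -0.508 110; 0.7 0.49 0 -0.508 110",
)

```text
clock: 62.12
eef_pos: [0.4499, 0.0248, 0.1897]
ee_rot: [[1.0, 0.012, -0.0], [0.012, -1.0, -0.0], [-0.0, 0.0, -1.0]]
force: [0.2, -0.1, -0.1]
opening: 0.568
gripper_force: 0.0
```

play_rows(
  commands="0.05 0.2 0.2 0 110; 0.1 0.5 0.4 0 110; 0.15 0.8 0.6 0 110; 0.15 0.85 0.8 0 110; 0.15 0.85 1 0 110; 0.15 0.85 1 0 110; 0.15 0.85 1 0 110; 0.15 0.85 1 0 110; 0.15 0.85 1 0 110; 0.15 0.85 1 0 110",
)

```text
clock: 62.95
eef_pos: [0.4669, -0.0595, 0.0912]
ee_rot: [[1.0, 0.014, 0.003], [0.014, -1.0, 0.001], [0.003, -0.0, -1.0]]
force: [-0.5, 0.1, -0.0]
opening: 0.566
gripper_force: 0.0
```

```bash
python3 - <<'E'
from h import *
togo((.466,-.060,.020));s=snapshot("side")
print([ (round(d["conf"],2),np.round(unproj(s,d["position"],.004),3)) for d in finder.mark_of("mallet",s)])
cv2.imwrite("pics/m2.png",crop(s,proj(s,(.49,-.06,.05)),40,560))
E
```

```text
t 62.95 tcp [ 0.4669 -0.0595  0.0912] F [-0.5  0.1 -0. ] op 0.566 gf 0.0
[[1.0, 0.014, 0.003], [0.014, -1.0, 0.001], [0.003, -0.0, -1.0]]
togo tool (x100mm): [-0.011  0.005  0.712]
[(0.82, array([0.359, 0.203, 0.004])), (0.74, array([ 0.508, -0.051,  0.004])), (0.57, array([ 0.31 , -0.307,  0.004]))]
```

View pics/m2.png

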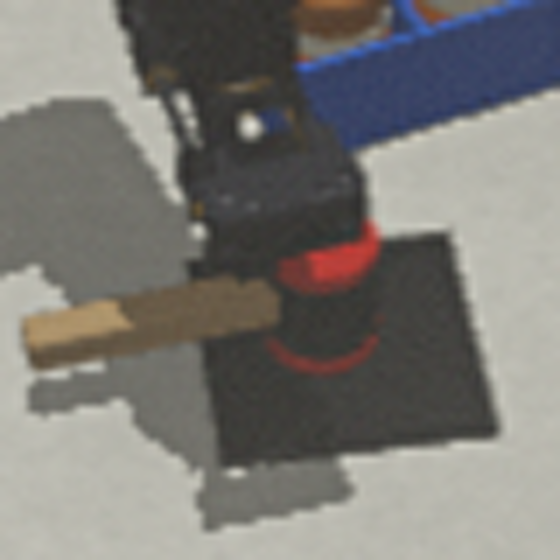

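The gripper is centred over the handle just behind the head, so I'll descend, grip at 60 N and lift.

play_rows(
  commands="-0.01 0 0.15 0 110; -0.01 0 0.3 0 110; -0.01 0 0.45 0 110; -0.01 0 0.58 0 110; -0.01 0 0.66 0 110; -0.01 0 0.7 0 110; -0.01 0 0.7 0 110; -0.01 0 0.7 0 110; -0.01 0 0.7 0 110; -0.01 0 0.7 0 110",
  force=60,
)

```text
clock: 63.88
eef_pos: [0.4655, -0.06, 0.0206]
ee_rot: [[1.0, 0.014, 0.002], [0.014, -1.0, 0.0], [0.002, -0.0, -1.0]]
force: [-0.3, -0.1, -0.1]
opening: 0.572
gripper_force: 0.0
```

play_rows(
  commands="0 0 0 0 255; 0 0 0 0 255; 0 0 0 0 255; 0 0 0 0 255; 0 0 0 0 255; 0 0 0 0 255; 0 0 0 0 255; 0 0 0 0 255; 0 0 0 0 255; 0 0 0 0 255",
)

```text
clock: 64.72
eef_pos: [0.4649, -0.06, 0.0199]
ee_rot: [[1.0, 0.014, -0.0], [0.014, -1.0, 0.0], [-0.0, -0.0, -1.0]]
force: [-1.1, 1.6, 1.1]
opening: 0.245
gripper_force: 60.0
```

play_rows(
  commands="0 0 -0.1 0 255; 0 0 -0.25 0 255; 0 0 -0.4 0 255; 0 0 -0.55 0 255; 0 0 -0.7 0 255; 0 0 -0.85 0 255; 0 0 -1 0 255; 0 0 -1 0 255; 0 0 -1 0 255; 0 0 -1 0 255",
)

```text
clock: 65.55
eef_pos: [0.4636, -0.0602, 0.1185]
ee_rot: [[1.0, 0.013, -0.003], [0.013, -1.0, -0.0], [-0.003, -0.0, -1.0]]
force: [-0.3, 0.6, -3.0]
opening: 0.246
gripper_force: 60.0
```

play_rows(
  commands="0 0 -0.1 0 255; 0 0 -0.25 0 255; 0 0 -0.4 0 255; 0 0 -0.55 0 255; 0 0 -0.7 0 255; 0 0 -0.85 0 255; 0 0 -0.9 0 255; 0 0 -0.9 0 255; 0 0 -0.9 0 255; 0 0 -0.9 0 255",
)

```text
clock: 66.38
eef_pos: [0.4638, -0.0601, 0.2081]
ee_rot: [[1.0, 0.013, -0.004], [0.013, -1.0, -0.0], [-0.004, 0.0, -1.0]]
force: [0.3, -0.6, -3.9]
opening: 0.249
gripper_force: 60.0
```

```bash
python3 - <<'E'
from h import *
t=snapshot("top");s=snapshot("side");tcp=telemetry.state()["eef_pos"]
bottles(t,CELL.values(),.151)
w=t["img"].astype(int);m=((w[...,0]>130)&(w[...,1]<60)&(w[...,2]<70)).astype(np.uint8);n,l,q,c=cv2.connectedComponentsWithStats(m)
for i in range(1,n):
  if q[i,4]>25:print(q[i,4],c[i],unproj(t,c[i],tcp[2]+.054))
for b in [(.5621,.108),(.6422,.119),(.551,.189),(.6295,.1987)]:
    togo((b[0]-.044,b[1]-.0005,.19))
cv2.imwrite("pics/m3.png",crop(s,proj(s,(.49,-.06,.22)),45,500))
E
```

```text
(np.float64(0.6306172278775429), np.float64(0.19762222026841994)) 53 [0.6293 0.1989 0.151 ]
(np.float64(0.5513777797315801), np.float64(0.18661722787754292)) 35 [0.5544 0.1897 0.151 ]
(np.float64(0.64162222026842), np.float64(0.11838277212245707)) 54 [0.6423 0.1191 0.151 ]
(np.float64(0.5623827721224571), np.float64(0.10737777973158005)) 16 [0.5693 0.1106 0.151 ]
53 [192.69811321 196.79245283] [0.4853001  0.31192183 0.26252423]
t 66.48 tcp [ 0.4642 -0.0601  0.2085] F [-0.3  0.2 -3.2] op 0.25 gf 59.958778750151396
[[1.0, 0.013, -0.003], [0.013, -1.0, -0.0], [-0.003, 0.0, -1.0]]
togo tool (x100mm): [ 0.562 -1.669  0.183]
t 66.48 tcp [ 0.4642 -0.0601  0.2085] F [-0.3  0.2 -3.2] op 0.25 gf 59.958778750151396
[[1.0, 0.013, -0.003], [0.013, -1.0, -0.0], [-0.003, 0.0, -1.0]]
togo tool (x100mm): [ 1.365 -1.768  0.181]
t 66.48 tcp [ 0.4642 -0.0601  0.2085] F [-0.3  0.2 -3.2] op 0.25 gf 59.958778750151396
[[1.0, 0.013, -0.003], [0.013, -1.0, -0.0], [-0.003, 0.0, -1.0]]
togo tool (x100mm): [ 0.462 -2.48   0.183]
t 66.48 tcp [ 0.4642 -0.0601  0.2085] F [-0.3  0.2 -3.2] op 0.25 gf 59.958778750151396
[[1.0, 0.013, -0.003], [0.013, -1.0, -0.0], [-0.003, 0.0, -1.0]]
togo tool (x100mm): [ 1.248 -2.567  0.181]
```

View pics/m3.png

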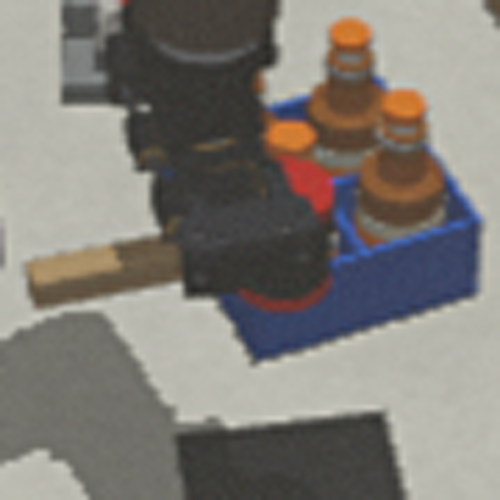

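play_rows(
  commands="0.05 -0.15 0 0 255; 0.1 -0.35 0 0 255; 0.2 -0.6 0 0 255; 0.28 -0.83 0 0 255; 0.28 -0.83 0 0 255; 0.28 -0.83 0 0 255; 0.28 -0.83 0 0 255; 0.28 -0.83 0 0 255; 0.28 -0.83 0 0 255; 0.28 -0.83 0 0 255",
)

```text
clock: 67.32
eef_pos: [0.4915, 0.0226, 0.2098]
ee_rot: [[1.0, 0.013, -0.0], [0.013, -1.0, -0.0], [-0.0, 0.0, -1.0]]
force: [-0.5, 0.6, -3.2]
opening: 0.248
gripper_force: 60.0
```

play_rows(
  commands="0.05 -0.15 0 0 255; 0.1 -0.35 0 0 255; 0.2 -0.6 0 0 255; 0.28 -0.83 0 0 255; 0.28 -0.83 0 0 255; 0.28 -0.83 0.1 0 255; 0.28 -0.83 0.25 0 255; 0.28 -0.83 0.33 0 255; 0.28 -0.83 0.33 0 255; 0.28 -0.83 0.33 0 255",
)

```text
clock: 68.15
eef_pos: [0.5182, 0.1057, 0.1763]
ee_rot: [[1.0, 0.013, -0.001], [0.013, -1.0, -0.001], [-0.001, 0.001, -1.0]]
force: [0.2, -0.0, -2.7]
opening: 0.246
gripper_force: 60.0
```

```bash
python3 - <<'E'
from h import *
s=snapshot("side");togo((.5175,.1078,.157))
cv2.imwrite("pics/m4.png",crop(s,proj(s,(.56,.11,.15)),40,500))
E
```

```text
t 68.2 tcp [0.5188 0.1061 0.1771] F [-0.1 -0.3 -2.9] op 0.244 gf 59.95893320068717
[[1.0, 0.013, 0.0], [0.013, -1.0, -0.0], [0.0, 0.0, -1.0]]
togo tool (x100mm): [-0.013 -0.017  0.201]
```

View pics/m4.png

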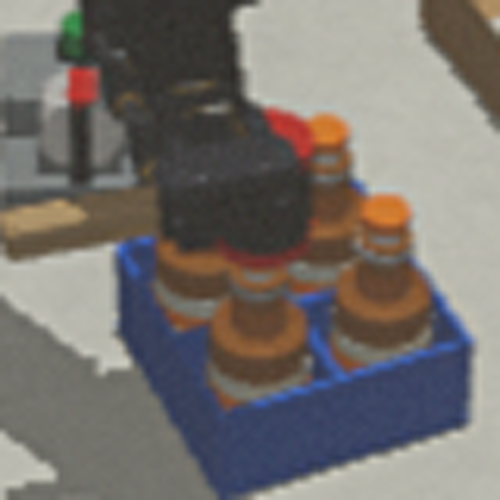

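The head is above the near bottle's stopper. I'll press slowly and read the force.

play_rows(
  commands="-0.01 -0.02 0.03 0 255; -0.01 -0.02 0.06 0 255; -0.01 -0.02 0.09 0 255; -0.01 -0.02 0.12 0 255; -0.01 -0.02 0.15 0 255; -0.01 -0.02 0.18 0 255; -0.01 -0.02 0.2 0 255; -0.01 -0.02 0.2 0 255; -0.01 -0.02 0.2 0 255; -0.01 -0.02 0.2 0 255",
)

```text
clock: 69.03
eef_pos: [0.5181, 0.1088, 0.1583]
ee_rot: [[1.0, 0.014, 0.002], [0.014, -1.0, 0.0], [0.002, -0.0, -1.0]]
force: [-2.8, -0.5, 6.3]
opening: 0.246
gripper_force: 60.0
```

play_rows(
  commands="0 0 0.01 0 255; 0 0 0.02 0 255; 0 0 0.03 0 255; 0 0 0.03 0 255; 0 0 0.03 0 255; 0 0 0.03 0 255; 0 0 0.03 0 255; 0 0 0.03 0 255; 0 0 0.03 0 255; 0 0 0.03 0 255",
)

```text
clock: 69.87
eef_pos: [0.5189, 0.1089, 0.1567]
ee_rot: [[1.0, 0.015, 0.004], [0.015, -1.0, 0.001], [0.004, -0.0, -1.0]]
force: [-5.8, 0.3, 12.0]
opening: 0.248
gripper_force: 60.0
```

play_rows(
  commands="0 0 -0.1 0 255; 0 0 -0.23 0 255; 0 0 -0.23 0 255; -0.05 -0.25 -0.23 0 255; -0.11 -0.55 -0.23 0 255; -0.11 -0.8 -0.23 0 255; -0.11 -0.8 -0.23 0 255; -0.11 -0.8 -0.23 0 255; -0.11 -0.8 -0.23 0 255; -0.11 -0.8 -0.23 0 255",
)

```text
clock: 70.7
eef_pos: [0.5052, 0.1878, 0.1762]
ee_rot: [[1.0, 0.013, -0.001], [0.013, -1.0, -0.001], [-0.001, 0.001, -1.0]]
force: [0.2, 0.3, -3.1]
opening: 0.25
gripper_force: 60.0
```

```bash
python3 - <<'E'
from h import *
s=snapshot("side");togo((.506,.1885,.154))
b=(.562,.108)
for z in(.138,.15):
  print(proj(s,(*b,z)))
print(otop(s,(*b,.14),12),otop(s,(.642,.119,.15),12), proj(s,(.642,.119,.147)))
E
```

```text
t 70.75 tcp [0.5054 0.1876 0.1764] F [ 0.4 -0.2 -3.2] op 0.249 gf 59.958703368902206
[[1.0, 0.013, -0.001], [0.013, -1.0, -0.0], [-0.001, 0.0, -1.0]]
togo tool (x100mm): [ 0.007 -0.009  0.224]
[325.1233558  167.47242786]
[325.14209383 164.94443538]
(array([324.875, 166.   ]), np.int32(32)) (array([345.35483871, 158.09677419]), np.int32(31)) [345.52641799 159.78138763]
```

Stopper 1 reads home: the force reached 15 N with the tool stopped, and the image shift matches. Now the second.

play_rows(
  commands="0 0 0.03 0 255; 0 0 0.06 0 255; 0 0 0.09 0 255; 0 0 0.12 0 255; 0 0 0.15 0 255; 0 0 0.18 0 255; 0 0 0.21 0 255; 0 0 0.23 0 255; 0 0 0.23 0 255; 0 0 0.23 0 255",
)

```text
clock: 71.58
eef_pos: [0.5067, 0.1886, 0.1568]
ee_rot: [[1.0, 0.015, 0.004], [0.015, -1.0, 0.001], [0.004, -0.001, -1.0]]
force: [-3.8, -1.0, 10.3]
opening: 0.245
gripper_force: 60.0
```

play_rows(
  commands="0 0 0 0 255; 0 0 0 0 255; 0 0 0 0 255; 0 0 0 0 255; 0 0 0 0 255; 0 0 0 0 255; 0 0 0 0 255; 0 0 0 0 255; 0 0 0 0 255; 0 0 0 0 255",
)

```text
clock: 72.42
eef_pos: [0.5066, 0.1886, 0.1568]
ee_rot: [[1.0, 0.015, 0.004], [0.015, -1.0, 0.001], [0.004, -0.001, -1.0]]
force: [-4.2, -1.2, 10.2]
opening: 0.243
gripper_force: 60.0
```

play_rows(
  commands="0 0 -0.1 0 255; 0 0 -0.23 0 255; 0 0 -0.23 0 255; 0.25 -0.03 -0.23 0 255; 0.55 -0.06 -0.23 0 255; 0.78 -0.085 -0.23 0 255; 0.78 -0.085 -0.23 0 255; 0.78 -0.085 -0.23 0 255; 0.78 -0.085 -0.23 0 255; 0.78 -0.085 -0.23 0 255",
)

```text
clock: 73.25
eef_pos: [0.5825, 0.1978, 0.1763]
ee_rot: [[1.0, 0.014, -0.001], [0.014, -1.0, -0.001], [-0.001, 0.0, -1.0]]
force: [-0.7, 0.7, -3.2]
opening: 0.246
gripper_force: 60.0
```

play_rows(
  commands="0 0 0.03 0 255; 0 0 0.06 0 255; 0 0 0.09 0 255; 0 0 0.12 0 255; 0 0 0.15 0 255; 0 0 0.18 0 255; 0 0 0.21 0 255; 0 0 0.23 0 255; 0 0 0.23 0 255; 0 0 0.23 0 255",
)

```text
clock: 74.08
eef_pos: [0.5843, 0.1984, 0.1569]
ee_rot: [[1.0, 0.015, 0.004], [0.015, -1.0, 0.001], [0.004, -0.001, -1.0]]
force: [-4.2, -0.3, 7.6]
opening: 0.244
gripper_force: 60.0
```

play_rows(
  commands="0 0 0 0 255; 0 0 0 0 255; 0 0 0 0 255; 0 0 0 0 255; 0 0 0 0 255; 0 0 0 0 255; 0 0 0 0 255; 0 0 0 0 255; 0 0 0 0 255; 0 0 0 0 255",
)

```text
clock: 74.92
eef_pos: [0.5842, 0.1983, 0.1569]
ee_rot: [[1.0, 0.015, 0.004], [0.015, -1.0, 0.001], [0.004, -0.001, -1.0]]
force: [-4.1, -0.4, 7.8]
opening: 0.247
gripper_force: 60.0
```

play_rows(
  commands="0 0 0.01 0 255; 0 0 0.015 0 255; 0 0 0.02 0 255; 0 0 0.02 0 255; 0 0 0.02 0 255; 0 0 0.02 0 255; 0 0 0.02 0 255; 0 0 0.02 0 255; 0 0 0.02 0 255; 0 0 0.02 0 255",
)

```text
clock: 75.75
eef_pos: [0.5852, 0.1986, 0.1568]
ee_rot: [[1.0, 0.015, 0.007], [0.015, -1.0, 0.002], [0.007, -0.001, -1.0]]
force: [-4.8, -0.7, 13.2]
opening: 0.245
gripper_force: 60.0
```

play_rows(
  commands="0 0 -0.1 0 255; 0 0 -0.25 0 255; 0 0 -0.25 0 255; 0.04 0.25 -0.25 0 255; 0.08 0.55 -0.25 0 255; 0.12 0.8 -0.25 0 255; 0.12 0.8 -0.25 0 255; 0.12 0.8 -0.25 0 255; 0.12 0.8 -0.25 0 255; 0.12 0.8 -0.25 0 255",
)

```text
clock: 76.58
eef_pos: [0.5963, 0.1189, 0.1763]
ee_rot: [[1.0, 0.014, -0.001], [0.014, -1.0, 0.0], [-0.001, -0.0, -1.0]]
force: [0.4, 0.7, -3.7]
opening: 0.243
gripper_force: 60.0
```

play_rows(
  commands="0 0 0.03 0 255; 0 0 0.06 0 255; 0 0 0.09 0 255; 0 0 0.12 0 255; 0 0 0.15 0 255; 0 0 0.18 0 255; 0 0 0.21 0 255; 0 0 0.24 0 255; 0 0 0.25 0 255; 0 0 0.25 0 255",
)

```text
clock: 77.42
eef_pos: [0.5986, 0.1188, 0.1568]
ee_rot: [[1.0, 0.016, 0.007], [0.016, -1.0, 0.001], [0.007, -0.001, -1.0]]
force: [-5.8, 0.2, 13.4]
opening: 0.244
gripper_force: 60.0
```

play_rows(
  commands="0 0 0 0 255; 0 0 0 0 255; 0 0 0 0 255; 0 0 0 0 255; 0 0 0 0 255; 0 0 0 0 255; 0 0 0 0 255; 0 0 0 0 255; 0 0 0 0 255; 0 0 0 0 255",
)

```text
clock: 78.25
eef_pos: [0.5984, 0.1187, 0.1567]
ee_rot: [[1.0, 0.016, 0.007], [0.016, -1.0, 0.001], [0.007, -0.001, -1.0]]
force: [-5.6, 0.8, 14.5]
opening: 0.247
gripper_force: 60.0
```

All four presses stopped at the same height with over 13 N. Before putting the mallet down I'll lift, move toward the mat, and check the stoppers.

play_rows(
  commands="0 0 -0.1 0 255; 0 0 -0.25 0 255; 0 0 -0.45 0 255; -0.15 0.2 -0.5 0 255; -0.3 0.45 -0.5 0 255; -0.45 0.7 -0.5 0 255; -0.64 0.92 -0.5 0 255; -0.64 0.92 -0.5 0 255; -0.64 0.92 -0.5 0 255; -0.64 0.92 -0.5 0 255",
)

```text
clock: 79.08
eef_pos: [0.5341, 0.0255, 0.2019]
ee_rot: [[1.0, 0.013, 0.001], [0.013, -1.0, 0.0], [0.001, -0.0, -1.0]]
force: [0.2, 0.3, -2.8]
opening: 0.25
gripper_force: 60.0
```

play_rows(
  commands="-0.1 0.15 0 0 255; -0.2 0.3 0 0 255; -0.4 0.55 0 0 255; -0.55 0.8 0 0 255; -0.64 0.92 0 0 255; -0.64 0.92 0 0 255; -0.64 0.92 0 0 255; -0.64 0.92 0 0 255; -0.64 0.92 0 0 255; -0.64 0.92 0 0 255",
)

```text
clock: 79.92
eef_pos: [0.4716, -0.0669, 0.2018]
ee_rot: [[1.0, 0.015, 0.0], [0.015, -1.0, 0.0], [0.0, -0.0, -1.0]]
force: [0.6, -0.0, -3.2]
opening: 0.245
gripper_force: 60.0
```

```bash
python3 - <<'E'
from h import *
t=snapshot("top");s=snapshot("side")
togo((.473,-.067,.021))
for b in [(.562,.108),(.6422,.119),(.551,.189),(.6295,.1987)]:
    a,n=otop(s,(*b,.14),7);print(b,n,a,"expected home",proj(s,(*b,.138)),"proud",proj(s,(*b,.148)))
cv2.imwrite("pics/e1.png",np.hstack([crop(t,proj(t,(.55,.05,.1)),60,390),crop(s,proj(s,(.59,.15,.12)),35,390)]))
E
```

```text
t 80.02 tcp [ 0.4714 -0.067   0.2017] F [ 0.2  0.5 -2.4] op 0.244 gf 59.95876835659146
[[1.0, 0.015, -0.0], [0.015, -1.0, -0.0], [-0.0, 0.0, -1.0]]
togo tool (x100mm): [1.700e-02 1.000e-03 1.807e+00]
(0.562, 0.108) 23 [325.82608696 166.        ] expected home [325.1233558  167.47242786] proud [325.13895835 165.36745041]
(0.6422, 0.119) 30 [345.1 160.2] expected home [345.49290234 161.66194132] proud [345.58862745 159.56098183]
(0.551, 0.189) 0 None expected home [316.29548772 154.07291489] proud [316.27640378 151.97755943]
(0.6295, 0.1987) 26 [335.5        147.53846154] expected home [335.85339749 148.88403177] proud [335.90948122 146.79346142]
```

View pics/e1.png

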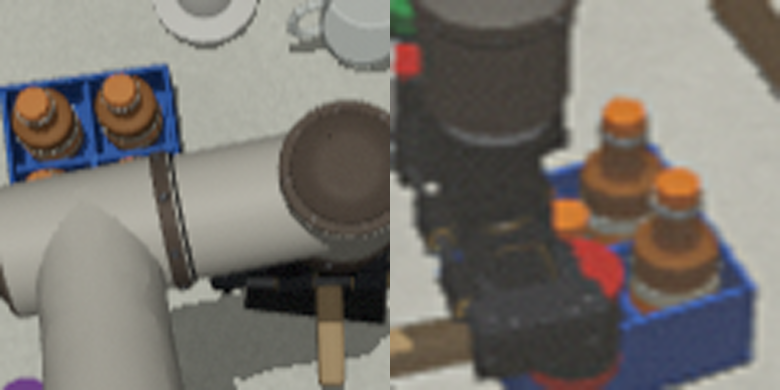

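The visible stoppers all moved down about 2 px (about 10 mm), consistent with home. I'll set the mallet on the mat.

play_rows(
  commands="0.02 0 0.15 0 255; 0.02 0 0.35 0 255; 0.02 0 0.55 0 255; 0.02 0 0.75 0 255; 0.02 0 0.95 0 255; 0.02 0 1 0 255; 0.02 0 1 0 255; 0.02 0 1 0 255; 0.02 0 1 0 255; 0.02 0 1 0 255",
)

```text
clock: 80.85
eef_pos: [0.4741, -0.0673, 0.1032]
ee_rot: [[1.0, 0.014, 0.003], [0.014, -1.0, 0.0], [0.003, -0.0, -1.0]]
force: [0.3, -0.4, -3.0]
opening: 0.249
gripper_force: 60.0
```

play_rows(
  commands="0 0 0.15 0 255; 0 0 0.3 0 255; 0 0 0.45 0 255; 0 0 0.57 0 255; 0 0 0.66 0 255; 0 0 0.72 0 255; 0 0 0.76 0 255; 0 0 0.79 0 255; 0 0 0.805 0 255; 0 0 0.81 0 255",
)

```text
clock: 81.68
eef_pos: [0.4733, -0.0674, 0.0211]
ee_rot: [[1.0, 0.014, 0.001], [0.014, -1.0, 0.0], [0.001, -0.0, -1.0]]
force: [0.3, 0.4, -3.4]
opening: 0.246
gripper_force: 60.0
```

play_rows(
  commands="0 0 0 0 255; 0 0 0 0 255; 0 0 0 0 200; 0 0 0 0 150; 0 0 0 0 110; 0 0 0 0 110; 0 0 0 0 110; 0 0 0 0 110; 0 0 0 0 110; 0 0 0 0 110",
)

```text
clock: 82.52
eef_pos: [0.4731, -0.0675, 0.0209]
ee_rot: [[1.0, 0.014, 0.0], [0.014, -1.0, -0.0], [0.0, 0.0, -1.0]]
force: [-0.5, -0.0, 0.0]
opening: 0.559
gripper_force: 0.0
```

play_rows(
  commands="0 0 -0.1 0 110; 0 0 -0.25 0 110; 0 0 -0.45 0 110; 0 0 -0.65 0 110; 0 0 -0.85 0 110; 0 0 -1 0 110; 0 0 -1 0 110; 0 0 -1 0 110; 0 0 -1 0 110; 0 0 -1 0 110",
)

```text
clock: 83.35
eef_pos: [0.4721, -0.0676, 0.1197]
ee_rot: [[1.0, 0.013, -0.003], [0.013, -1.0, -0.0], [-0.003, 0.0, -1.0]]
force: [0.3, -0.4, -0.3]
opening: 0.561
gripper_force: 0.0
```

play_rows(
  commands="0 0.2 -0.2 0 110; 0 0.5 -0.4 0 110; 0 0.8 -0.6 0 110; 0 1 -0.8 0 110; 0 1 -1 0 110; 0 1 -1 0 110; 0 1 -1 0 110; 0 1 -1 0 110; 0 1 -1 0 110; 0 1 -1 0 110",
)

```text
clock: 84.18
eef_pos: [0.4737, -0.167, 0.2195]
ee_rot: [[1.0, 0.014, -0.003], [0.014, -1.0, 0.0], [-0.003, -0.0, -1.0]]
force: [0.1, 0.1, -0.0]
opening: 0.567
gripper_force: 0.0
```

play_rows(
  commands="-0.2 0.2 0 0 110; -0.4 0.5 0 0 110; -0.5 0.8 0 0 110; -0.5 1 0 0 110; -0.5 1 0 0 110; -0.5 1 0 0 110; -0.5 1 0 0 110; -0.5 1 0 0 110; -0.5 1 0 0 110; -0.5 1 0 0 110",
)

```text
clock: 85.02
eef_pos: [0.426, -0.2674, 0.2209]
ee_rot: [[1.0, 0.015, 0.0], [0.015, -1.0, 0.0], [0.0, -0.0, -1.0]]
force: [0.1, -0.4, 0.5]
opening: 0.574
gripper_force: 0.0
```

```bash
python3 - <<'E'
from h import *
st();t=snapshot("top");s=snapshot("side");mallet(t);bottles(t,CELL.values(),.141)
for b in [(.562,.108),(.6422,.119),(.551,.189),(.6295,.1987)]:
    a,n=otop(s,(*b,.14),6);print(b,n,a-proj(s,(*b,.138)))
C=lambda p,x,r:crop(p,proj(p,x),r,390)
cv2.imwrite("pics/f1.png",np.hstack([C(t,(.55,.15,.05),100),C(s,(.55,.12,.08),75)]))
E
```

```text
t 85.02 tcp [ 0.426  -0.2674  0.2209] F [ 0.1 -0.4  0.5] op 0.574 gf 0.0
[[1.0, 0.015, 0.0], [0.015, -1.0, 0.0], [0.0, -0.0, -1.0]]
head [ 0.51081996 -0.05947778  0.074     ] handle px 80 yaw deg -5.4229493 line at 0.4604506 -0.06564283 extent -0.09263228543192992
(np.float64(0.6306172278775429), np.float64(0.19762222026841994)) 52 [0.6291 0.1984 0.141 ]
(np.float64(0.5513777797315801), np.float64(0.18661722787754292)) 55 [0.5511 0.1886 0.141 ]
(np.float64(0.64162222026842), np.float64(0.11838277212245707)) 53 [0.6422 0.1191 0.141 ]
(np.float64(0.5623827721224571), np.float64(0.10737777973158005)) 59 [0.5624 0.1086 0.141 ]Traceback (most recent call last):
  File "<stdin>", line 4, in <module>
TypeError: unsupported operand type(s) for -: 'NoneType' and 'float'
```

```bash
python3 - <<'E'
from h import *
t=snapshot("top");s=snapshot("side")
for b in [(.562,.108),(.6422,.119),(.551,.189),(.6295,.1987)]:
    a,n=otop(s,(*b,.14),6);print(b,n,None if a is None else a-proj(s,(*b,.138)))
C=lambda p,x,r:crop(p,proj(p,x),r,390)
cv2.imwrite("pics/f1.png",np.hstack([C(t,(.55,.15,.05),100),C(s,(.55,.12,.08),75)]))
E
```

```text
(0.562, 0.108) 0 None
(0.6422, 0.119) 30 [-0.39290234 -1.46194132]
(0.551, 0.189) 0 None
(0.6295, 0.1987) 25 [-0.21339749 -1.36403177]
```

View pics/f1.png

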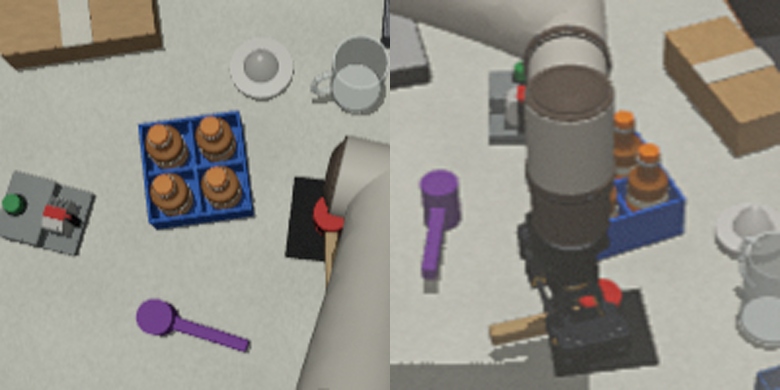

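The bottles stand in the crate, the mallet rests on the mat, the drum shows red at the pointer and the arm is clear. I'll hand in.

```bash
python3 -c "
from plant import manip;print(manip.hand_in())"
```

```text
the job is handed in; nothing more can be done
None
```

I handed the job in at about 85 s of the 200 s limit; hand-in returned no verdict. All four bottles stand in the crate, the stoppers are driven home (two confirmed only by force and press height, as the arm hid them from the side camera), the mallet is back on its mat, and the drum shows red at the pointer.

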